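# Check two edges of a bearing plate on the inclined rest

## Robot

A 6-joint arm with a two-finger parallel gripper is mounted at the origin on the work surface. World frame = base frame: x ahead of the robot, y to its left, z up, the work surface at z = 0. Lengths are in m, angles in rad, forces in N, time in s.
With the tool pointing down it reaches from about 0.25 to 0.725 m from the base axis. Payload 4 kg.
Tool frame: the origin (TCP) lies on the centre line of the jaws, within the pads' length; the fingertips stand 22 mm ahead of it and the grasp point (between the pads) lies 3 mm ahead of it (bot.tip_reach is the distance from the TCP to the fingertips, in m); z points along the fingers, y is the line along which they close (so a half turn about z gives the same grasp; the last joint's range is limited). The gripper opens to 85 mm and grips with 20 to 120 N. Pads are 22 mm wide; open, the fingers measure 114 mm over their backs; the gripper's body (76 mm by 85 mm) begins 54 mm behind the grasp point. The pads swing forward as they close: fully open they stand 13 mm farther back than shut.
Start: joints at [1.228, 0.241, 0.005, 1.335, 0, 1.571], TCP at [0.168, 0.471, 0.224] pointing down, gripper open.
Joint ranges: [-2.72, 2.72], [-1.05, 1.87], [-1.09, 1.28], [-1.99, 2.15], [-1.42, 1.44], [-3.14, 3.14]. Speed limits (rad/s): [2.79, 2.79, 3.14, 3.14, 3.14, 3.14].

## Interface

Orientations are given as a unit quaternion [x, y, z, w].
In Python, from workcell import bot gives the robot as it stands. The module is installed in compiled form; this text tells all that it offers.
- The arm moves only by the tool apply_moves, never from a script. Its argument "commands" is a list of rows, each a list of 4 numbers: the shift along the tool's x, y, z scaled (see below), then the turn about the tool's z scaled (see below). In form: [[tx, ty, tz, roll], ...]. A call has exactly 5 rows; each row shifts and turns the commanded pose from where the row before left it, along the tool's axes as they then stand; what a row does not reach is not made up. The controller multiplies each number of a shift by 20 mm and each number of a turn by 60 degrees. A row lasts 1/12 s, in which the tool goes at most 41.7 mm and 7.16 degrees, less where a joint would pass 70% of its speed; a pose out of reach is approached as far as the arm can. A call with a number of a shift or a turn outside -1 to 1 is refused whole. A call with a gripper value outside its range is refused whole. "claw" is the closure, from 0 (fully open) to 1 (shut), set as the call begins (left out, the last holds). The fingers move at their own pace and stop on an object; the grip force is fixed at half the most. Time passes only in rows, so rows that do not move let the fingers close, or fill a call up. It gives the time, the measured TCP pose, the force, the opening and the grip force at its end, in the units of the state.
- bot.get_obs(): the state, without advancing time (a new reading comes with each control period).
- bot.camera(name): name is "scene" or "top" or "wrist"; returns a dict with "image" (384x512x3 uint8, blue, green, red), "camera_matrix" (3x3 intrinsics, pixels), "R" (3x3) and "t" (3): a world point X has camera coordinates R X + t. Camera axes: x right, y down, z forward; pixel columns grow to the right and rows downward; lengths in m; the calibration is good to about 2 mm. A picture is of the moment at which its call begins. There is no depth.
- bot.job_done(): hands the job in; it is judged then, once.
The state is a dict: "clock": time; "joint_pos": joint angles; "joint_vel": joint speeds; "tau": joint torques, N m; "eef_pos": TCP position; "tool_rot": TCP orientation; "ft_force": force on the tool from outside, world axes, zero at the start; "ft_torque": the same for the moment, N m; "grip_width": finger opening in m; "grasp_force": force on a finger pad.
Only numpy, scipy, OpenCV 4.12 (cv2) and the standard library are available. Lean on these libraries where they do the work, as an engineer would, in place of code of your own. Each camera call takes 0.05 s, during which the arm holds its last target. There are 200 camera calls.

## Task

Check the bearing plate on the inclined rest: set it down flat on the sloping bar, centred, with one of its long edges against the low stop, and let go of it. Then turn it a quarter turn and set it back on the bar in the same way with one of its short edges against the stop. Lower it onto the bar gently both times, never letting it drop, and leave the carriage, wrench and spare plate next to it where they are.

Things in the scene. Friction and masses are not known exactly. Their poses are not given: they have to be found in the camera images.
- plate: Bare aluminium bearing plate, loose, 0.22 to 0.45 kg: flange 90 mm (x) by 70 mm (y), 12 mm thick, with a square boss 40 x 40 mm, 32 mm high, centred on top (44 mm high in all; round dark bore in the boss). Origin: centre of the underside. x along the long edges, y along the short ones, z up through the boss. Starts flat on the table, boss up. Grip it by the boss.
- rest: The inclined rest, fixed to the table: a dark steel base 150 x 100 x 10 mm with two posts that carry a sloping aluminium bar. Origin: centre of the base's underside; x points horizontally from the bar's low end to its high end (within 0.35 rad of away from the robot), z up.
- cradle: The rest's sloping bar, 116 mm long, 46 mm wide, 14 mm thick, rising at 30 degrees; narrower than the plate. Origin: on its top face at the low end, mid-width, where the top face meets the stop, 60 mm above the table. x up the slope, y across (level), z square out of the top face. Plate's origin here when seated: x = 35 mm (long edge at the stop) or 45 mm (short edge), y = z = 0.
- stop (a point): Middle of the top edge of the stop's face: a steel plate at the bar's low end, 64 mm wide (across the bar) and 6 mm thick, whose face stands square to the bar 9 mm above its top face. Axes as the bar's.
- carriage: Bystander: steel rail carriage with black ends, 72 x 46 x 22 mm, loose. Origin: centre of the underside.
- wrench: Bystander: steel wrench lying on the table, loose, about 180 mm long, under 20 mm high. Origin: below its middle.
- spare: Bystander: flat aluminium plate without a boss, 110 x 70 x 10 mm, loose. Origin: centre of the underside.

How it is judged:
By the outcome, as a careful person would: the job done as asked, in the order asked, and still so for the second after the job is handed in, with the robot touching nothing.
It also fails if it takes over 61 s, if anything falls off the work surface, if the arm or the gripper's body presses on something with over 40 N, if the wrist force passes 120 N, or if a joint passes its speed limit or range.

## Working session

There is one attempt and no reset: what is moved stays moved. The work goes in short steps, Python scripts to look and compute and a tool call to move; the robot and the scene stay as the last step left them, time stands still between calls to the robot, and variables do not carry over. Pictures are saved under pics/ and viewed, at most 10 in all, crops included, and the job is handed in when it is done.

Besides the shell and the picture viewer there is one more tool, called after "Emit:" as a command line: name --pt "numbers of a row" for each row, then --argument value for the rest. apply_moves: Moves the arm, as the interface text tells. Shifts and turns lie within -1 to 1; 1 stands for 20 mm of shift or 60 degrees of turn. Its arguments: {"type":"object","properties":{"commands":{"type":"array","items":{"type":"array","items":{"type":"number","minimum":-1,"maximum":1}}},"claw":{"type":"number"}},"required":["commands"]}

```bash
mkdir -p pics; cat > h.py <<'E'
import numpy as np, cv2
from workcell import bot
from scipy.spatial.transform import Rotation as Ro
def snap(n,f,crop=None,s=1):
    c=bot.camera(n); np.savez(f'pics/{f}.npz',**{k:np.array(c[k]) for k in c})
    show(f,crop,s)
def show(f,crop=None,s=1,out=None):
    im=np.load(f'pics/{f}.npz')['image']
    if crop: x0,y0,x1,y1=crop; im=im[y0:y1,x0:x1]
    cv2.imwrite(f'pics/{out or f}.png',cv2.resize(im,None,fx=s,fy=s,interpolation=cv2.INTER_CUBIC))
def ray(f,uv,z):
    c=np.load(f'pics/{f}.npz');K,R,t=c['camera_matrix'],c['R'],c['t'].ravel()
    d=R.T@np.linalg.solve(K,[uv[0],uv[1],1]);o=-R.T@t
    return o+d*(z-o[2])/d[2]
def proj(f,X):
    c=np.load(f'pics/{f}.npz');K,R,t=c['camera_matrix'],c['R'],c['t'].ravel()
    p=(R@np.atleast_2d(X).T).T+t; p=(K@p.T).T; return p[:,:2]/p[:,2:]
E
python3 - <<'E'
from h import *
snap('top','top0'); snap('scene','sc0')
a,b=[cv2.imread(f'pics/{n}.png') for n in('top0','sc0')]
cv2.imwrite('pics/both.png',cv2.resize(np.vstack([a,b]),None,fx=.78,fy=.78))
o=bot.get_obs();print(o['eef_pos'],o['tool_rot'],o['grip_width'],Ro.from_quat(o['tool_rot']).as_matrix().round(3), bot.tip_reach)
c=np.load('pics/top0.npz');print((-c['R'].T@c['t'].ravel()),c['camera_matrix'][0,0])
E
```

```text
[0.167865   0.47037746 0.2235026 ] [ 1.70544961e-01  9.85349453e-01 -9.21708725e-04 -1.50835446e-04] 0.08541252713302905 [[-0.942  0.336 -0.001]
 [ 0.336  0.942 -0.002]
 [-0.    -0.002 -1.   ]] 0.022
[0.49041534 0.01199719 0.94831405] 416.8227256481141
```

View pics/both.png

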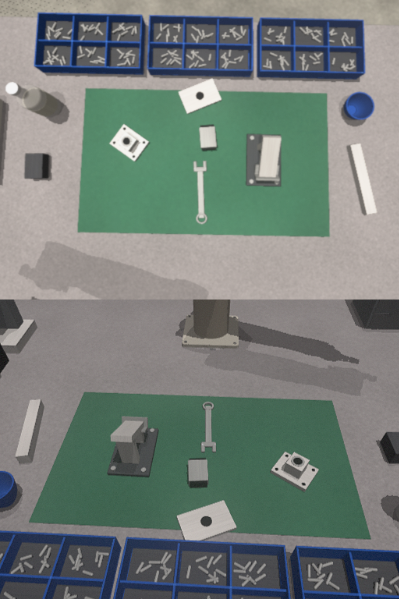

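The combined picture shows the plate at top-image pixel ≈(164,183) and the rest at ≈(338,205). The wrench, carriage and spare lie between them. Next I need enlarged crops.

```bash
python3 - <<'E'
from h import *
im=cv2.imread('pics/top0.png')
a=cv2.resize(im[150:220,130:200],None,fx=5.7,fy=5.7,interpolation=cv2.INTER_CUBIC)
b=cv2.resize(im[160:250,305:375],None,fx=5.7,fy=5.7,interpolation=cv2.INTER_CUBIC)
def grid(a,x0,y0):
    for k in range(0,a.shape[1],57): cv2.putText(a,str(x0+k//57*10),(k,10),0,.35,(0,0,255),1); a[:,k]=(0,0,255)
    for k in range(0,a.shape[0],57): cv2.putText(a,str(y0+k//57*10),(0,k+10),0,.35,(0,0,255),1); a[k]=(0,0,255)
    return a
a=grid(a,130,150);b=grid(b,305,160)
a=cv2.copyMakeBorder(a,0,b.shape[0]-a.shape[0],0,1,0)
cv2.imwrite('pics/z1.png',np.hstack([a,b]))
E
```

```text
(no output)
```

View pics/z1.png

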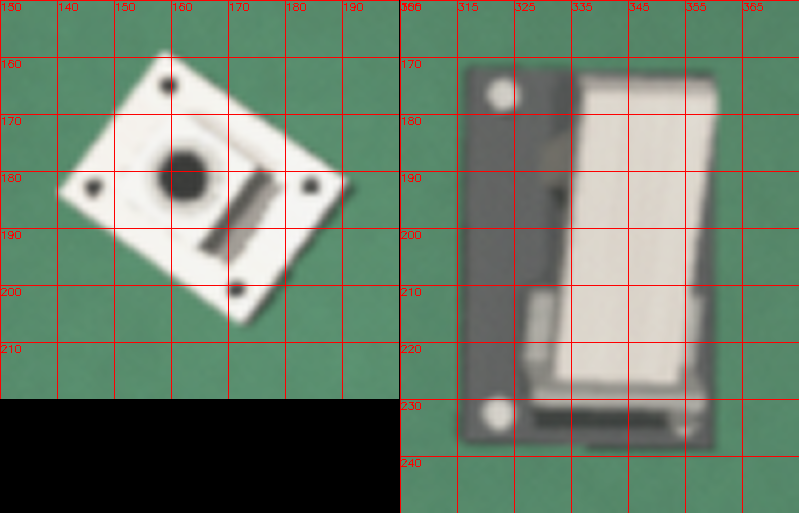

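```bash
cat > fit.py <<'E'
from h import *
from scipy.optimize import least_squares
def T(p,pts):
    c,s=np.cos(p[2]),np.sin(p[2]); pts=np.array(pts,float)
    return np.c_[p[0]+c*pts[:,0]-s*pts[:,1],p[1]+s*pts[:,0]+c*pts[:,1],pts[:,2]]
def fit(f,pts,uv,p0):
    r=least_squares(lambda p:(proj(f,T(p,pts))-uv).ravel(),p0);print(r.x.round(4),np.degrees(r.x[2]).round(2),'res',r.fun.round(1));return r.x
C,S=np.cos(np.pi/6),.5
E
python3 - <<'E'
from fit import *
# plate
uv=np.array([(159,159),(190.8,181.5),(172,206.5),(140,184)])
P=np.array([ray('top0',u,.012) for u in uv]);print(P.round(4), np.linalg.norm(np.roll(P,-1,0)-P,axis=1).round(4))
pts=[(-.045,.035,.012),(-.045,-.035,.012),(.045,-.035,.012),(.045,.035,.012)]
d=P[1]-P[0];c=P.mean(0)
pl=[(.045,.035,.012),(-.045,.035,.012),(-.045,-.035,.012),(.045,-.035,.012)]
fit('top0',pl,uv,[c[0],c[1],np.arctan2(-d[1],-d[0])])
cr=[(0,.023,.06),(0,-.023,.06),(.116*C,-.023,.118),(.116*C,.023,.118)]
cu=np.array([(332,227.5),(354.5,227.5),(360.3,176),(337.8,175)])
l=ray('top0',(343,227.5),.06)
fit('top0',cr,cu,[l[0],l[1],0])
b=[(-.075,.05,.01),(-.075,-.05,.01),(.075,-.05,.01),(.075,.05,.01)]
bu=np.array([(315.2,238),(360.3,239),(360,172.3),(316.5,171.5)])
fit('top0',b,bu,[l[0],l[1],0])
E
```

```text
[[0.6514 0.2366 0.012 ]
 [0.6014 0.1627 0.012 ]
 [0.5441 0.2028 0.012 ]
 [0.5935 0.2769 0.012 ]] [0.0892 0.07   0.089  0.0706]
[0.598  0.2196 1.0585] 60.65 res [-18.7  26.7 -16.4  24.4  18.6 -27.2  16.7 -24.7]
[ 0.5053 -0.1721  0.0013] 0.07 res [ 0.4 -1.  -0.5 -0.6  0.2  0.5 -0.1  1. ]
[ 0.5549 -0.1707 -0.0057] -0.33 res [ 0.3 -0.2 -0.2 -0.1  0.1  0.3 -0.3 -0. ]
```

Emit:
apply_moves --pt "0 0 0 0.049" --pt "0 0 0 0.049" --pt "0 0 0 0.049" --pt "0 0 0 0.049" --pt "0 0 0 0.049" --claw 0

```text
clock: 0.52
eef_pos: [0.1679, 0.4705, 0.2238]
tool_rot: [0.296, 0.955, -0.001, -0.0]
ft_force: [-0.3, 0.3, 0.1]
grip_width: 0.0852
grasp_force: 0.0
```

Emit:
apply_moves --pt "-0.5 0.04 0 0" --pt "-0.99 0.07 0.1 0" --pt "-0.99 0.07 0.1 0" --pt "-0.99 0.07 0.1 0" --pt "-0.99 0.07 0.1 0"

```text
clock: 0.93
eef_pos: [0.2463, 0.4247, 0.2159]
tool_rot: [0.294, 0.956, -0.0, 0.0]
ft_force: [0.7, -0.9, -0.1]
grip_width: 0.0855
grasp_force: 0.0
```

Emit:
apply_moves --pt "-0.99 0.07 0.1 0" --pt "-0.99 0.07 0.1 0" --pt "-0.99 0.07 0.1 0" --pt "-0.99 0.07 0.1 0" --pt "-0.99 0.07 0.1 0"

```text
clock: 1.35
eef_pos: [0.3321, 0.3744, 0.2059]
tool_rot: [0.295, 0.956, -0.0, -0.0]
ft_force: [0.1, -0.4, -0.2]
grip_width: 0.0854
grasp_force: 0.0
```

Emit:
apply_moves --pt "-0.99 0.07 0.1 0" --pt "-0.99 0.07 0.1 0" --pt "-0.99 0.07 0.1 0" --pt "-0.99 0.07 0.1 0" --pt "-0.99 0.07 0.1 0"

```text
clock: 1.77
eef_pos: [0.4177, 0.3243, 0.1959]
tool_rot: [0.295, 0.956, -0.0, -0.0]
ft_force: [-0.1, 0.4, -0.6]
grip_width: 0.0855
grasp_force: 0.0
```

Emit:
apply_moves --pt "-0.99 0.07 0.1 0" --pt "-0.99 0.07 0.1 0" --pt "-0.99 0.07 0.1 0" --pt "-0.99 0.07 0.1 0" --pt "-0.99 0.07 0.1 0"

```text
clock: 2.18
eef_pos: [0.5032, 0.2741, 0.1858]
tool_rot: [0.295, 0.956, -0.0, -0.0]
ft_force: [-1.0, -0.0, -0.1]
grip_width: 0.0857
grasp_force: 0.0
```

Emit:
apply_moves --pt "-0.5 0.07 0.1 0" --pt "0 0 0 0" --pt "0 0 0 0" --pt "0 0 0 0" --pt "0 0 0 0"

```text
clock: 2.6
eef_pos: [0.5106, 0.2718, 0.1845]
tool_rot: [0.295, 0.956, 0.0, -0.0]
ft_force: [0.3, -0.2, 0.4]
grip_width: 0.0852
grasp_force: 0.0
```

```bash
cat >> h.py <<'E'
def plan(x,y,z,yaw=None):
    """print roll (units) then total tool shift (units) to reach the target; yaw = world deg of tool y"""
    o=bot.get_obs();p=o['eef_pos'];R=Ro.from_quat(o['tool_rot']).as_matrix()
    a=np.degrees(np.arctan2(R[1,1],R[0,1])); yaw=a if yaw is None else yaw
    d=np.radians(yaw-a);R2=Ro.from_rotvec([0,0,d]).as_matrix()@R
    t=R2.T@(np.array([x,y,z])-p)/.02
    print('clk',round(o['clock'],2),'pos',np.round(p,4),'yaw',round(a,2),'F',np.round(o['ft_force'],1),'w',round(o['grip_width'],4),'gf',round(o['grasp_force'],1));print('roll',round(-(yaw-a)/60,3),'shift',t.round(2))
E
python3 - <<'E'
from h import *
plan(.598,.2196,.15,55.6)
snap('wrist','w1',None,1.4)
E
```

```text
clk 2.6 pos [0.5106 0.2718 0.1845] yaw 55.74 F [ 0.3 -0.2  0.4] w 0.0852 gf 0.0
roll 0.002 shift [-5.08  0.32  1.72]
```

View pics/w1.png

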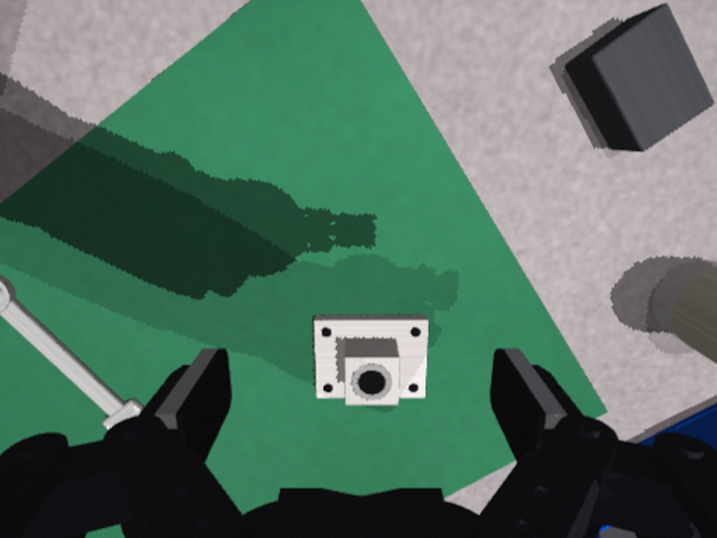

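The wrist view shows the flange corners at ≈(315,320), (428,319), (425,398) and (317,398) in the enlarged picture, with the bore at (371.5,382). The jaws are parallel to the long edges.

```bash
python3 - <<'E'
from h import *
P=np.array([ray('w1',np.array(u)/1.4,.012) for u in [(315,320),(428,319),(425,398),(317,398)]])
print(P.round(4),P.mean(0),ray('w1',np.array((371.5,382))/1.4,.044),np.linalg.norm(np.roll(P,-1,0)-P,axis=1).round(4))
e=P[1]-P[0];e2=P[2]-P[3];print(np.degrees(np.arctan2(e[1],e[0])),np.degrees(np.arctan2(e2[1],e2[0])))
print(ray('top0',(162,181),.044))
c=P.mean(0);plan(c[0],c[1],.042)
E
```

```text
[[0.5452 0.2043 0.012 ]
 [0.5942 0.2778 0.012 ]
 [0.6532 0.2384 0.012 ]
 [0.6029 0.1645 0.012 ]] [0.598858   0.22124236 0.012     ] [0.59911587 0.22041578 0.044     ] [0.0883 0.0709 0.0894 0.0701]
56.28112817541354 55.7355193163175
[0.59746169 0.2203202  0.044     ]
clk 2.65 pos [0.5106 0.2718 0.1846] yaw 55.75 F [0.2 0.5 0.2] w 0.0853 gf 0.0
roll -0.0 shift [-5.07  0.39  7.13]
```

Emit:
apply_moves --pt "-0.9 0.07 0 0" --pt "-0.9 0.07 0 0" --pt "-1 0.07 0.5 0" --pt "-1 0.07 0.8 0" --pt "-0.9 0.07 0.9 0"

```text
clock: 3.07
eef_pos: [0.5943, 0.2246, 0.1415]
tool_rot: [0.294, 0.956, 0.001, 0.001]
ft_force: [-0.6, 0.6, -0.6]
grip_width: 0.0854
grasp_force: 0.0
```

Emit:
apply_moves --pt "-0.37 0 0.9 0" --pt "0 0 0.9 0" --pt "0 0 0.9 0" --pt "0 0 0.9 0" --pt "0 0 0.5 0"

```text
clock: 3.48
eef_pos: [0.5974, 0.22, 0.0562]
tool_rot: [0.295, 0.956, -0.001, -0.001]
ft_force: [-0.2, 0.2, 0.0]
grip_width: 0.0854
grasp_force: 0.0
```

```bash
python3 - <<'E'
from h import *
plan(.5985,.2205,.043)
E
```

```text
clk 3.48 pos [0.5974 0.22   0.0562] yaw 55.73 F [-0.2  0.2  0. ] w 0.0854 gf 0.0
roll -0.0 shift [-0.03  0.05  0.66]
```

Emit:
apply_moves --pt "-0.03 0.05 0.4 0" --pt "0 0 0.26 0" --pt "0 0 0 0" --pt "0 0 0 0" --pt "0 0 0 0"

```text
clock: 3.9
eef_pos: [0.6009, 0.2207, 0.0463]
tool_rot: [0.295, 0.955, 0.001, 0.001]
ft_force: [-0.3, 0.3, 0.6]
grip_width: 0.0854
grasp_force: 0.0
```

Emit:
apply_moves --pt "0 0 0 0" --pt "0 0 0 0" --pt "0 0 0 0" --pt "0 0 0 0" --pt "0 0 0 0" --claw 1

```text
clock: 4.32
eef_pos: [0.6002, 0.2202, 0.0453]
tool_rot: [0.295, 0.955, 0.0, 0.0]
ft_force: [-0.1, 0.2, 0.2]
grip_width: 0.0255
grasp_force: 0.0
```

Emit:
apply_moves --pt "0 0 0 0" --pt "0 0 0 0" --pt "0 0 0 0" --pt "0 0 0 0" --pt "0 0 0 0"

```text
clock: 4.73
eef_pos: [0.6002, 0.2203, 0.0451]
tool_rot: [0.295, 0.955, 0.0, -0.0]
ft_force: [1.3, 0.4, -1.2]
grip_width: -0.0003
grasp_force: 0.0
```

The fingers closed to zero, so the boss wasn't between them. I'll look at it.

```bash
python3 - <<'E'
from h import *
snap('wrist','w2');snap('scene','s2');snap('top','t2')
a,b,t=[cv2.imread(f'pics/{n}.png') for n in('w2','s2','t2')]
s=cv2.resize(b[170:250,320:430],(510,384)); u=cv2.resize(t[140:236,110:238],(512,384))
cv2.imwrite('pics/c2.png',cv2.resize(np.vstack([np.hstack([a[:,:510],s]),np.hstack([u[:,:510],b[:,:510]])]),(790,594)))
E
```

```text
(no output)
```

View pics/c2.png

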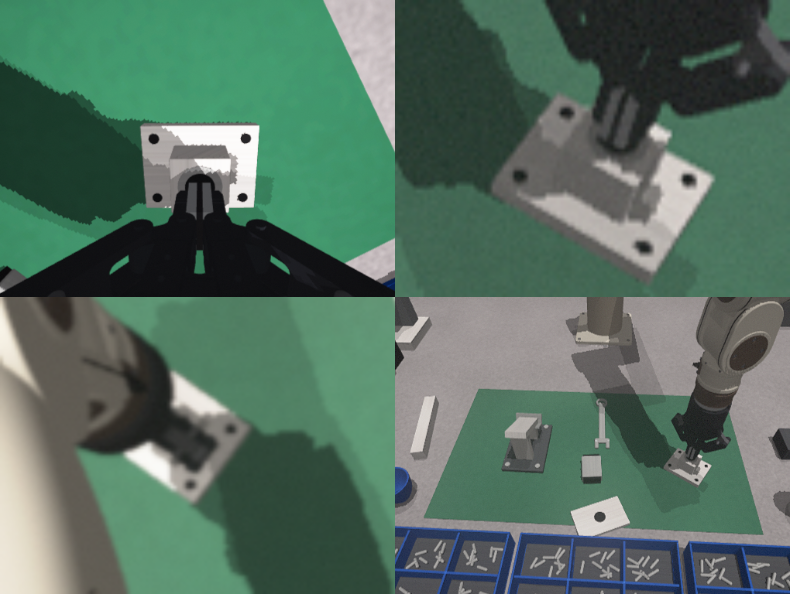

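```bash
python3 - <<'E'
from h import *
o=bot.get_obs();p=o['eef_pos'];R=Ro.from_quat(o['tool_rot']).as_matrix();print(p,R.round(3))
k=790/1020; k2=594/768
tip=p+R[:,2]*.022
B=np.array([.5985,.2205,0]);yaw=np.radians(55.75);c,s=np.cos(yaw),np.sin(yaw)
pts=[tip,p+R[:,2]*.009]+[B+[c*x-s*y,s*x+c*y,z] for z in(.044,.012) for x,y in[(.02,.02),(-.02,.02),(-.02,-.02),(.02,-.02)]]+[B+[0,0,.044]]
print('wrist',(proj('w2',pts)*[k,k2]).round(0).tolist())
sc=proj('s2',pts);print('scene',((sc-[320,170])*[510/110*k,384/80*k2]+[395,0]).round(0).tolist())
cw=np.load('pics/w2.npz');print('cam',-cw['R'].T@cw['t'].ravel())
E
```

```text
[0.60017529 0.22024839 0.04508235] [[-0.826  0.564 -0.   ]
 [ 0.564  0.826 -0.   ]
 [ 0.    -0.    -1.   ]]
wrist [[200.0, 176.0], [200.0, 184.0], [230.0, 159.0], [168.0, 159.0], [171.0, 213.0], [228.0, 213.0], [225.0, 145.0], [173.0, 145.0], [175.0, 192.0], [224.0, 192.0], [199.0, 187.0]]
scene [[605.0, 164.0], [611.0, 148.0], [669.0, 129.0], [597.0, 90.0], [559.0, 142.0], [632.0, 183.0], [654.0, 168.0], [584.0, 129.0], [547.0, 181.0], [618.0, 222.0], [614.0, 135.0]]
cam [0.53746811 0.26216419 0.19525835]
```

Emit:
apply_moves --pt "0 0 0 0" --pt "0 0 0 0" --pt "0 0 0 0" --pt "0 0 0 0" --pt "0 0 0 0" --claw 0

```text
clock: 5.3
eef_pos: [0.6002, 0.2203, 0.0451]
tool_rot: [0.295, 0.955, -0.0, -0.0]
ft_force: [-0.3, 0.3, -0.1]
grip_width: 0.0606
grasp_force: 0.0
```

Emit:
apply_moves --pt "0 0 0 0" --pt "0 0 0 0" --pt "0 0 0 0" --pt "0 0 0 0" --pt "0 0 0 0"

```text
clock: 5.72
eef_pos: [0.6002, 0.2203, 0.0451]
tool_rot: [0.295, 0.955, -0.0, 0.0]
ft_force: [-0.0, -0.7, 0.0]
grip_width: 0.0854
grasp_force: 0.0
```

Emit:
apply_moves --pt "0 0 0.15 0" --pt "0 0 0.15 0" --pt "0 0 0.15 0" --pt "0 0 0.15 0" --pt "0 0 0 0"

```text
clock: 6.13
eef_pos: [0.5995, 0.22, 0.032]
tool_rot: [0.295, 0.955, -0.001, -0.001]
ft_force: [0.7, -0.1, -0.2]
grip_width: 0.0856
grasp_force: 0.0
```

```bash
python3 - <<'E'
from h import *
plan(.5985,.2205,.033)
snap('scene','s3');snap('wrist','w3')
b=cv2.imread('pics/s3.png')[150:260,310:450];w=cv2.imread('pics/w3.png')[100:384,100:420]
cv2.imwrite('pics/c3.png',np.hstack([cv2.resize(b,(445,350),interpolation=2),cv2.resize(w,(350,350))]))
E
```

```text
clk 6.13 pos [0.5995 0.22   0.032 ] yaw 55.66 F [ 0.7 -0.1 -0.2] w 0.0856 gf 0.0
roll -0.0 shift [ 0.05 -0.01 -0.05]
```

View pics/c3.png

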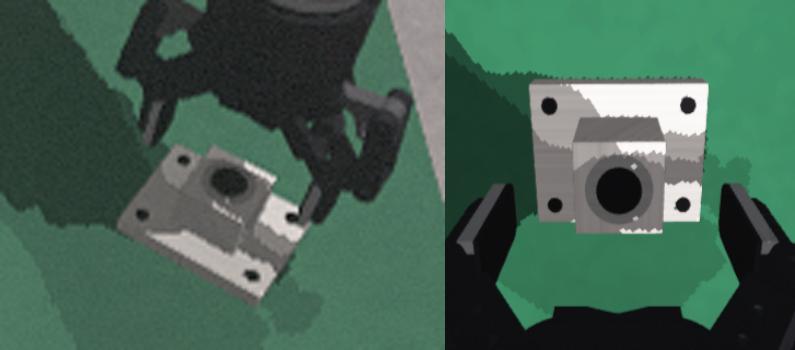

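```bash
python3 - <<'E'
from h import *
o=bot.get_obs();p=o['eef_pos'];R=Ro.from_quat(o['tool_rot']).as_matrix()
for z in(.012,.02,.03,.04,.05):
  q=[p*[1,1,0]+[0,0,z]+R[:,1]*y+R[:,0]*x for x in(-.011,.011) for y in(-.043,.043)]
  print(z,((proj('s3',q)-[310,150])*3.18).round().tolist(),((proj('w3',q)-[100,100])*[350/320,350/284]+[445,0]).round().tolist())
E
```

```text
0.012 [[139.0, 191.0], [274.0, 266.0], [157.0, 167.0], [291.0, 240.0]] [[539.0, 181.0], [699.0, 181.0], [536.0, 138.0], [702.0, 138.0]]
0.02 [[141.0, 182.0], [277.0, 258.0], [160.0, 159.0], [294.0, 232.0]] [[536.0, 189.0], [702.0, 189.0], [533.0, 144.0], [706.0, 144.0]]
0.03 [[144.0, 172.0], [281.0, 247.0], [163.0, 148.0], [299.0, 221.0]] [[531.0, 200.0], [707.0, 200.0], [528.0, 153.0], [711.0, 153.0]]
0.04 [[147.0, 161.0], [286.0, 237.0], [166.0, 137.0], [304.0, 211.0]] [[526.0, 212.0], [712.0, 212.0], [522.0, 163.0], [716.0, 163.0]]
0.05 [[150.0, 150.0], [291.0, 226.0], [169.0, 126.0], [308.0, 200.0]] [[521.0, 226.0], [718.0, 226.0], [516.0, 174.0], [723.0, 174.0]]
```

Emit:
apply_moves --pt "0 0 0.15 0" --pt "0 0 0.15 0" --pt "0 0 0.15 0" --pt "0 0 0.15 0" --pt "0 0 0.15 0"

```text
clock: 6.65
eef_pos: [0.6001, 0.2202, 0.0177]
tool_rot: [0.295, 0.955, -0.0, -0.0]
ft_force: [0.8, 0.7, 0.3]
grip_width: 0.0854
grasp_force: 0.0
```

```bash
python3 - <<'E'
from h import *
plan(.5985,.2205,.0)
snap('scene','s4');snap('wrist','w4')
b=cv2.imread('pics/s4.png')[150:260,310:450];w=cv2.imread('pics/w4.png')[100:384,100:420]
cv2.imwrite('pics/c4.png',np.hstack([cv2.resize(b,(445,350),interpolation=2),cv2.resize(w,(350,350))]))
o=bot.get_obs();print(o['joint_pos'])
E
```

```text
clk 6.65 pos [0.6001 0.2202 0.0177] yaw 55.66 F [0.8 0.7 0.3] w 0.0854 gf 0.0
roll -0.0 shift [ 0.07 -0.03  0.88]
[3.51707075e-01 6.61926770e-01 1.03153188e-01 1.01357689e+00
 7.01772907e-06 9.51058612e-01]
```

View pics/c4.png

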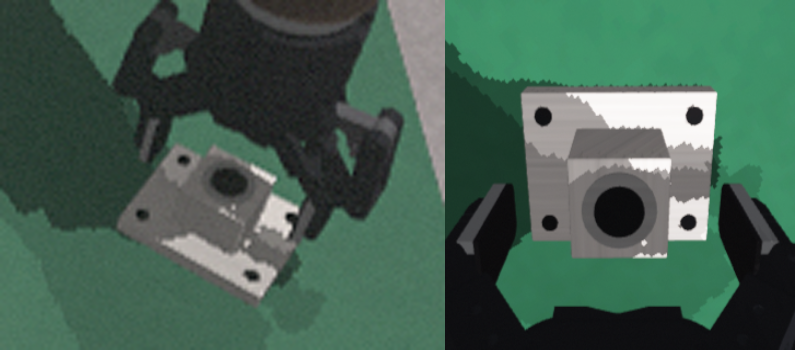

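Emit:
apply_moves --pt "0.07 -0.03 0.1 0" --pt "0 0 0.1 0" --pt "0 0 0.1 0" --pt "0 0 0 0" --pt "0 0 0 0"

```text
clock: 7.17
eef_pos: [0.5986, 0.2205, 0.012]
tool_rot: [0.295, 0.955, -0.0, -0.0]
ft_force: [0.5, 0.4, -0.6]
grip_width: 0.0856
grasp_force: 0.0
```

Emit:
apply_moves --pt "0 0 0 0" --pt "0 0 0 0" --pt "0 0 0 0" --pt "0 0 0 0" --pt "0 0 0 0" --claw 1

```text
clock: 7.58
eef_pos: [0.5991, 0.2207, 0.0126]
tool_rot: [0.295, 0.955, 0.0, 0.0]
ft_force: [0.3, 0.7, 1.1]
grip_width: 0.0386
grasp_force: 63.7
```

Emit:
apply_moves --pt "0 0 0 0" --pt "0 0 0 0" --pt "0 0 0 0" --pt "0 0 0 0" --pt "0 0 0 0"

```text
clock: 8.0
eef_pos: [0.5991, 0.2207, 0.0126]
tool_rot: [0.295, 0.955, 0.0, 0.0]
ft_force: [1.0, 0.0, 4.4]
grip_width: 0.0388
grasp_force: 63.7
```

```bash
python3 - <<'E'
from h import *
plan(.505+.03,-.171,.15,90.)
E
```

```text
clk 8.0 pos [0.5991 0.2207 0.0126] yaw 55.66 F [1.  0.  4.4] w 0.0388 gf 63.7
roll -0.572 shift [  3.2  -19.58  -6.89]
```

Emit:
apply_moves --pt "0 0 -0.3 0" --pt "0 0 -0.7 0" --pt "0 0 -1 0" --pt "0 0 -1 0" --pt "0 0 -1 0"

```text
clock: 8.42
eef_pos: [0.5972, 0.22, 0.0914]
tool_rot: [0.295, 0.955, -0.001, -0.002]
ft_force: [0.6, 0.2, -1.8]
grip_width: 0.0387
grasp_force: 63.0
```

Emit:
apply_moves --pt "0 0 -0.9 -0.1144" --pt "0 0 -0.8 -0.1144" --pt "0 0 -0.7 -0.1144" --pt "0 0 -0.5 -0.1144" --pt "0 0 0 -0.1144"

```text
clock: 8.83
eef_pos: [0.5991, 0.2207, 0.1521]
tool_rot: [-0.003, 1.0, 0.0, 0.001]
ft_force: [1.4, 0.3, -2.9]
grip_width: 0.039
grasp_force: 63.1
```

Emit:
apply_moves --pt "0 0 0 0" --pt "0.08 -0.5 0 0" --pt "0.15 -0.9 0 0" --pt "0.15 -0.9 0 0" --pt "0.15 -0.9 0 0"

```text
clock: 9.25
eef_pos: [0.5865, 0.155, 0.1485]
tool_rot: [0.002, 1.0, -0.001, -0.002]
ft_force: [-0.1, -0.4, -2.9]
grip_width: 0.0389
grasp_force: 63.0
```

Emit:
apply_moves --pt "0.15 -0.9 0 0" --pt "0.15 -0.9 0 0" --pt "0.15 -0.9 0 0" --pt "0.15 -0.9 0 0" --pt "0.15 -0.9 0 0"

```text
clock: 9.67
eef_pos: [0.5714, 0.0648, 0.1488]
tool_rot: [0.002, 1.0, -0.0, -0.002]
ft_force: [-0.5, 0.6, -3.1]
grip_width: 0.0387
grasp_force: 63.0
```

Emit:
apply_moves --pt "0.15 -0.9 0 0" --pt "0.15 -0.9 0 0" --pt "0.15 -0.9 0 0" --pt "0.15 -0.9 0 0" --pt "0.15 -0.9 0 0"

```text
clock: 10.08
eef_pos: [0.5562, -0.025, 0.1489]
tool_rot: [0.002, 1.0, -0.0, -0.002]
ft_force: [-0.6, -0.5, -3.1]
grip_width: 0.0389
grasp_force: 63.0
```

Emit:
apply_moves --pt "0.15 -0.9 0 0" --pt "0.15 -0.9 0 0" --pt "0.15 -0.9 0 0" --pt "0.15 -0.9 0 0" --pt "0.15 -0.9 0 0"

```text
clock: 10.5
eef_pos: [0.5411, -0.1147, 0.1489]
tool_rot: [0.002, 1.0, 0.0, -0.002]
ft_force: [0.3, -0.3, -2.2]
grip_width: 0.0389
grasp_force: 63.0
```

```bash
python3 - <<'E'
from h import *
plan(.5335,-.1715,.125,90.)
E
```

```text
clk 10.5 pos [ 0.5411 -0.1147  0.1489] yaw 89.78 F [ 0.3 -0.3 -2.2] w 0.0389 gf 63.0
roll -0.004 shift [ 0.38 -2.84  1.2 ]
```

Emit:
apply_moves --pt "0.13 -0.9 0 0" --pt "0.13 -0.9 0 0" --pt "0.12 -0.7 0 0" --pt "0 -0.34 0 -0.004" --pt "0 0 0 0"

```text
clock: 10.92
eef_pos: [0.5341, -0.1718, 0.1492]
tool_rot: [0.0, 1.0, 0.0, -0.001]
ft_force: [0.4, 0.4, -1.9]
grip_width: 0.0387
grasp_force: 63.0
```

```bash
python3 - <<'E'
from h import *
plan(.5335,-.1715,.108,90.)
snap('scene','s5');snap('wrist','w5')
b=cv2.imread('pics/s5.png')[130:250,120:220];w=cv2.imread('pics/w5.png')[:,80:440]
cv2.imwrite('pics/c5.png',np.hstack([cv2.resize(b,(400,480),interpolation=2),cv2.resize(w,(400,427))[:, :] if 0 else cv2.copyMakeBorder(cv2.resize(w,(400,427)),0,53,0,0,0)]))
E
```

```text
clk 10.92 pos [ 0.5341 -0.1718  0.1492] yaw 89.98 F [ 0.4  0.4 -1.9] w 0.0387 gf 63.0
roll -0.0 shift [0.03 0.01 2.06]
```

View pics/c5.png

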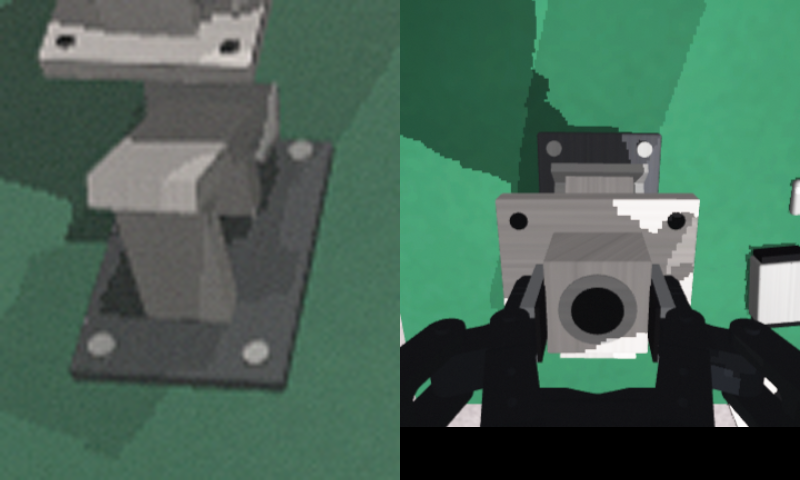

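The picture shows the plate held level over the bar. In the right half, the stop spans x≈551–648 at row ≈166 and the flange's low edge spans 497–699 at row ≈195.

```bash
python3 - <<'E'
from h import *
f=lambda x,y:((x-400)*.9+80,y*.9)
for n,u,z in[('stopL',(551,165),.0678),('stopR',(648,165),.0678),('barL',(565,178),.064),('barR',(636,178),.064),('flL',(497,196),.1486),('flR',(699,196),.1486),('baseL',(538,133),.01),('baseR',(661,133),.01)]:
    print(n,ray('w5',f(*u),z).round(4))
E
```

```text
stopL [ 0.4972 -0.2016  0.0678]
stopR [ 0.4972 -0.1381  0.0678]
barL [ 0.5066 -0.193   0.064 ]
barR [ 0.5066 -0.1452  0.064 ]
flL [ 0.4974 -0.2153  0.1486]
flR [ 0.4974 -0.1269  0.1486]
baseL [ 0.4812 -0.2184  0.01  ]
baseR [ 0.4811 -0.1204  0.01  ]
```

Emit:
apply_moves --pt "-0.06 0.04 0.3 0" --pt "-0.06 0.035 0.5 0" --pt "0 0 0.5 0" --pt "0 0 0.3 0" --pt "0 0 0.15 0"

```text
clock: 11.43
eef_pos: [0.5365, -0.1678, 0.1129]
tool_rot: [-0.002, 1.0, 0.001, -0.002]
ft_force: [0.7, -0.3, -2.7]
grip_width: 0.039
grasp_force: 63.0
```

Emit:
apply_moves --pt "0 0 0.05 0" --pt "0 0 0.05 0" --pt "0 0 0.05 0" --pt "0 0 0.05 0" --pt "0 0 0.05 0"

```text
clock: 11.85
eef_pos: [0.5381, -0.1689, 0.1105]
tool_rot: [-0.002, 1.0, -0.0, 0.001]
ft_force: [-1.6, 0.3, -0.3]
grip_width: 0.0385
grasp_force: 63.2
```

Emit:
apply_moves --pt "0.055 -0.02 0.062 0" --pt "0.053 -0.02 0.064 0" --pt "0.05 -0.02 0.066 0" --pt "0.048 0 0.068 0" --pt "0.045 0 0.07 0"

```text
clock: 12.27
eef_pos: [0.5365, -0.1697, 0.1087]
tool_rot: [-0.002, 1.0, -0.0, 0.005]
ft_force: [-3.9, 4.9, 23.6]
grip_width: 0.0386
grasp_force: 66.1
```

Emit:
apply_moves --pt "0.04 0 0.07 0" --pt "0.04 0 0.07 0" --pt "0.04 0 0.07 0" --pt "0.04 0 0.07 0" --pt "0.04 0 0.07 0"

```text
clock: 12.68
eef_pos: [0.5305, -0.1697, 0.1011]
tool_rot: [-0.002, 1.0, -0.0, 0.003]
ft_force: [-6.5, 4.5, 17.0]
grip_width: 0.0392
grasp_force: 68.3
```

Emit:
apply_moves --pt "0.03 0 0.07 0" --pt "0.03 0 0.07 0" --pt "0.025 0 0.07 0" --pt "0.025 0 0.07 0" --pt "0.02 0 0.07 0"

```text
clock: 13.1
eef_pos: [0.5262, -0.1697, 0.0933]
tool_rot: [-0.002, 1.0, -0.0, 0.001]
ft_force: [-9.9, 3.6, 17.0]
grip_width: 0.0392
grasp_force: 71.7
```

```bash
python3 - <<'E'
from h import *
plan(.526,-.1700,.0887,90.)
snap('scene','s6');snap('wrist','w6')
b=cv2.imread('pics/s6.png')[130:250,120:220];w=cv2.imread('pics/w6.png')[:,80:440]
cv2.imwrite('pics/c6.png',np.hstack([cv2.resize(b,(400,480),interpolation=2),cv2.copyMakeBorder(cv2.resize(w,(400,427)),0,53,0,0,0)]))
E
```

```text
clk 13.1 pos [ 0.5262 -0.1697  0.0933] yaw 90.24 F [-9.9  3.6 17. ] w 0.0392 gf 71.7
roll 0.004 shift [ 0.01 -0.01  0.23]
```

View pics/c6.png

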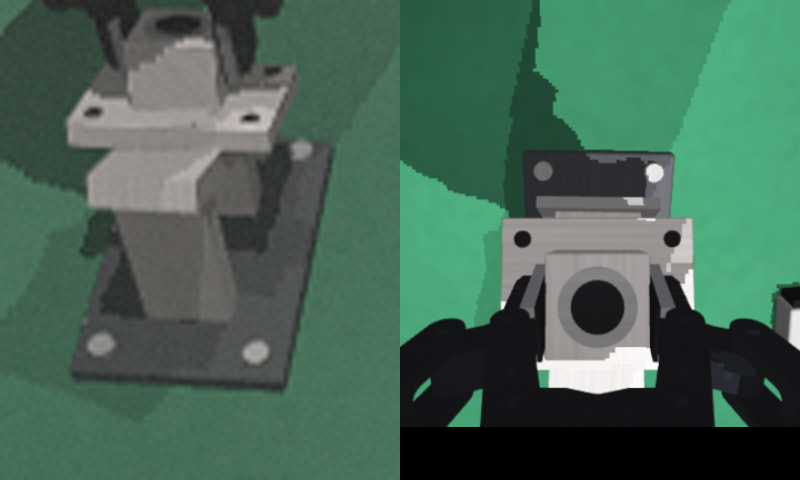

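Emit:
apply_moves --pt "0.02 0 0.06 0" --pt "0.02 0 0.06 0" --pt "0.02 0 0.06 0" --pt "0.02 0 0.06 0" --pt "0.02 0 0.04 0"

```text
clock: 13.62
eef_pos: [0.5242, -0.1697, 0.0879]
tool_rot: [-0.002, 1.0, 0.0, 0.001]
ft_force: [-10.4, 3.8, 22.6]
grip_width: 0.0391
grasp_force: 75.2
```

Emit:
apply_moves --pt "0 0 0.03 0" --pt "0 0 0.03 0" --pt "0 0 0.03 0" --pt "0 0 0 0" --pt "0 0 0 0"

```text
clock: 14.03
eef_pos: [0.5235, -0.1696, 0.086]
tool_rot: [-0.002, 1.0, -0.0, 0.001]
ft_force: [-11.2, 4.4, 20.2]
grip_width: 0.0388
grasp_force: 76.3
```

```bash
cat > tilt.py <<'E'
from fit import *
import sys
# estimate plate tilt & slope position: holes/edges by viewing crop
n=sys.argv[1]
snap('wrist','w'+n);snap('scene','s'+n)
b=cv2.imread(f'pics/s{n}.png')[130:230,125:215];w=cv2.imread(f'pics/w{n}.png')[150:350,120:400]
cv2.imwrite(f'pics/c{n}.png',np.vstack([np.hstack([cv2.resize(b,(400,444),interpolation=2),cv2.copyMakeBorder(cv2.resize(w,(400,286),interpolation=2),0,158,0,0,0)])]))
plan(.5,0,0,90)
E
python3 tilt.py 7
```

```text
clk 14.13 pos [ 0.5236 -0.1696  0.086 ] yaw 90.22 F [-10.    4.7  20.3] w 0.0393 gf 76.3
roll 0.004 shift [1.19 8.48 4.3 ]
```

View pics/c7.png

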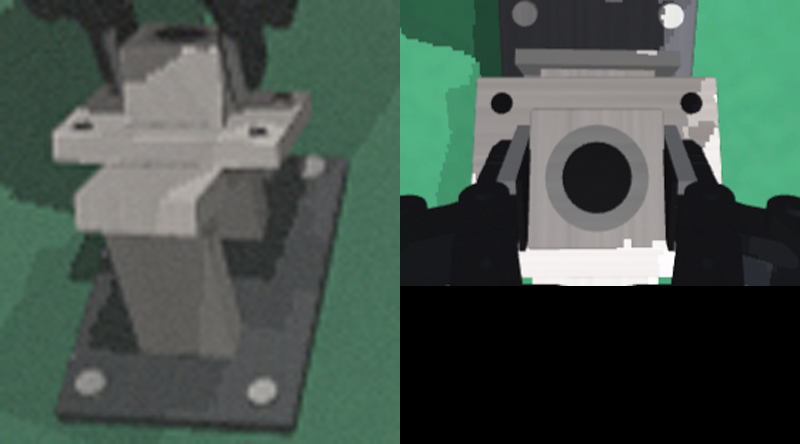

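```bash
cat > pose.py <<'E'
from fit import *
def pose(n,W,S,ax=(.035,.045),p0=(.53,-.17,.1,.4)):
    a,b=ax; V={'lr':(-a,-b,.012),'ll':(-a,b,.012),'hr':(a,-b,.012),'hl':(a,b,.012),'hrb':(a,-b,0),'hlb':(a,b,0),
    'B1':(-.02,-.02,.044),'B2':(-.02,.02,.044),'B3':(.02,-.02,.044),'B4':(.02,.02,.044)}
    # local x up slope, y world y
    def X(p,k):
        c,s=np.cos(p[3]),np.sin(p[3]); return np.array([[p[0]+c*v[0]-s*v[2],p[1]+v[1],p[2]+s*v[0]+c*v[2]] for v in (V[i] for i in k)])
    def res(p): return np.r_[*[(proj(f+n,X(p,D))-np.array(list(D.values()))).ravel() for f,D in(('w',W),('s',S)) if D]]
    r=least_squares(res,p0,loss='soft_l1');print('center',r.x[:3].round(4),'tilt',np.degrees(r.x[3]).round(1),'res',res(r.x).round(1))
    xs=.506;d=r.x[0]-xs,r.x[2]-.06;print('cradle x,z',round(d[0]*C+d[1]*S,4),round(-d[0]*S+d[1]*C,4))
E
python3 - <<'E'
from pose import *
w=lambda X,Y:((X-400)*.7+120,Y*.7+150)
s=lambda X,Y:(X*.225+125,Y*.2252+130)
W={'lr':w(477,79),'ll':w(717,79),'B1':w(531,110),'B2':w(663,110),'B3':w(527,248),'B4':w(666,248)}
S={'hl':s(55,130),'hr':s(285,143),'hlb':s(55,160),'hrb':s(280,167),'lr':s(310,95)}
pose('7',W,S);pose('7',W,{});
# stop top edge: outer corners seen
for X,Y,z in[(516,52,.0648),(680,52,.0648),(541,76,.062)]: print(ray('w7',w(X,Y),z).round(4))
E
```

```text
center [ 0.5425 -0.1703  0.0785] tilt 29.4 res [  1.2  -0.4  -1.5   0.1   0.5  -0.5  -0.4  -0.2   0.1   0.3   0.1   0.6
  48.8   2.8 -54.   -2.1  49.    2.6 -52.3  -0.9 -47.7  -2.1]Traceback (most recent call last):
  File "<stdin>", line 6, in <module>
  File "pose.py", line 10, in pose
    xs=.506;d=r.x[0]-xs,r.x[2]-.06;print('cradle x,z',round(d[0]*C+d[1]*S,4),round(-d[0]*S+d[1]*C,4))
                                                                   ~~~~^~
TypeError: unsupported operand type(s) for *: 'float' and 'dict'
```

```bash
sed -i 's/d\[0\]\*C+d\[1\]\*S,4/d[0]*.866+d[1]*.5,4/; s/-d\[0\]\*S+d\[1\]\*C,4/-d[0]*.5+d[1]*.866,4/' pose.py; python3 - <<'E'
from pose import *
w=lambda X,Y:((X-400)*.7+120,Y*.7+150)
s=lambda X,Y:(X*.225+125,Y*.2252+130)
W={'lr':w(477,79),'ll':w(717,79),'B1':w(531,110),'B2':w(663,110),'B3':w(527,248),'B4':w(666,248)}
D={'hr':s(55,130),'hl':s(285,143),'hrb':s(55,160),'hlb':s(280,167),'ll':s(310,95)}
pose('7',W,D);pose('7',W,{})
for X,Y,z in[(516,52,.0648),(680,52,.0648),(541,76,.062)]: print(ray('w7',w(X,Y),z).round(4))
E
```

```text
center [ 0.5423 -0.1702  0.079 ] tilt 29.5 res [ 1.2 -0.6 -1.1 -0.   0.5 -0.7 -0.1 -0.4  0.1  0.4  0.5  0.7 -2.3  0.5
 -3.  -0.4 -1.7  0.3 -1.6  0.7 -0.7 -0.6]
cradle x,z 0.0409 -0.0017
center [ 0.5424 -0.1703  0.0788] tilt 29.4 res [ 1.  -0.5 -1.4  0.   0.3 -0.6 -0.4 -0.3 -0.1  0.5  0.2  0.8]
cradle x,z 0.0409 -0.0019
[ 0.4977 -0.2018  0.0648]
[ 0.4974 -0.1378  0.0648]
[ 0.5085 -0.1927  0.062 ]
```

Emit:
apply_moves --pt "0.03 0 0.0175 0" --pt "0.03 0 0.0175 0" --pt "0.03 0 0.0175 0" --pt "0.03 0 0.0175 0" --pt "0.03 0 0.0175 0"

```text
clock: 14.55
eef_pos: [0.5235, -0.1697, 0.0856]
tool_rot: [-0.002, 1.0, -0.0, 0.004]
ft_force: [-6.5, 6.3, 23.4]
grip_width: 0.0387
grasp_force: 76.4
```

Emit:
apply_moves --pt "0.03 0 0.0175 0" --pt "0.03 0 0.0175 0" --pt "0.03 0 0.0175 0" --pt "0 0 0 0" --pt "0 0 0 0"

```text
clock: 14.97
eef_pos: [0.5234, -0.1699, 0.0854]
tool_rot: [-0.003, 1.0, -0.0, 0.006]
ft_force: [-5.3, 5.6, 22.7]
grip_width: 0.0394
grasp_force: 76.5
```

Emit:
apply_moves --pt "0.03 0 0.0175 0" --pt "0.03 0 0.0175 0" --pt "0.03 0 0.0175 0" --pt "0.03 0 0.0175 0" --pt "0.03 0 0.0175 0"

```text
clock: 15.38
eef_pos: [0.5219, -0.1708, 0.0844]
tool_rot: [-0.002, 1.0, -0.001, 0.007]
ft_force: [-3.3, 3.7, 24.4]
grip_width: 0.0391
grasp_force: 76.6
```

Emit:
apply_moves --pt "0.03 0 0.0175 0" --pt "0.03 0 0.0175 0" --pt "0.03 0 0.0175 0" --pt "0 0 0 0" --pt "0 0 0 0"

```text
clock: 15.8
eef_pos: [0.5205, -0.1713, 0.0835]
tool_rot: [-0.002, 1.0, -0.002, 0.008]
ft_force: [-2.6, 2.4, 23.5]
grip_width: 0.0388
grasp_force: 76.6
```

```bash
python3 tilt.py 8
python3 - <<'E'
from h import *
# vs picture 7: vertical shift of a flange strip in the wrist view against the stop, by template match
a,b=[cv2.cvtColor(np.load(f'pics/w{n}.npz')['image'],6) for n in '78']
for nm,(x0,y0,x1,y1) in dict(stop=(195,180,320,204),flange=(170,198,200,228),flangeR=(315,198,345,228),boss=(208,225,310,330)).items():
    t=a[y0:y1,x0:x1];r=cv2.matchTemplate(b[y0-12:y1+12,x0-12:x1+12],t,5);_,v,_,m=cv2.minMaxLoc(r);print(nm,m[0]-12,m[1]-12,round(v,2))
E
```

```text
clk 15.9 pos [ 0.5205 -0.1714  0.0835] yaw 90.24 F [-2.7  3.3 23.5] w 0.0389 gf 76.6
roll 0.004 shift [1.09 8.58 4.13]
stop 3 6 0.79
flange 0 0 1.0
flangeR 0 0 0.98
boss 0 0 0.99
```

Emit:
apply_moves --pt "0.03 0.03 0.015 0" --pt "0.03 0.03 0.015 0" --pt "0.03 0.03 0.015 0" --pt "0.03 0.03 0.015 0" --pt "0 0 0 0"

```text
clock: 16.32
eef_pos: [0.5195, -0.171, 0.0829]
tool_rot: [-0.001, 1.0, -0.004, 0.009]
ft_force: [0.7, -3.9, 22.0]
grip_width: 0.0393
grasp_force: 76.6
```

Emit:
apply_moves --pt "0.03 0 0.015 0" --pt "0.03 0 0.015 0" --pt "0.03 0 0.015 0" --pt "0 0 0 0" --pt "0 0 0 0"

```text
clock: 16.73
eef_pos: [0.5196, -0.171, 0.0828]
tool_rot: [-0.002, 1.0, -0.004, 0.011]
ft_force: [2.9, -2.5, 24.7]
grip_width: 0.0391
grasp_force: 76.6
```

```bash
python3 tilt.py 9
python3 - <<'E'
from h import *
g=[cv2.cvtColor(np.load(f'pics/w{n}.npz')['image'],6) for n in '789']
for i in g: print([int(v) for v in i[180:232,250]], [int(v) for v in i[180:215,205]])
E
```

```text
clk 16.83 pos [ 0.5196 -0.171   0.0829] yaw 90.17 F [ 2.5 -1.4 23.9] w 0.0389 gf 76.6
roll 0.003 shift [1.07 8.58 4.06]
[44, 44, 44, 44, 72, 103, 112, 111, 111, 111, 111, 112, 112, 112, 108, 96, 87, 87, 121, 147, 147, 146, 146, 135, 135, 147, 149, 148, 145, 145, 144, 145, 147, 150, 153, 154, 150, 148, 147, 147, 148, 150, 150, 152, 151, 140, 137, 151, 158, 157, 156, 156] [45, 44, 46, 53, 88, 110, 111, 110, 112, 110, 112, 110, 110, 111, 102, 90, 87, 89, 89, 88, 79, 61, 49, 67, 117, 147, 150, 147, 145, 144, 144, 146, 147, 150, 154]
[45, 44, 45, 45, 45, 46, 45, 45, 46, 44, 63, 97, 113, 113, 114, 113, 112, 113, 114, 114, 115, 104, 91, 95, 124, 146, 151, 149, 147, 146, 145, 146, 148, 151, 153, 154, 152, 149, 148, 148, 150, 151, 152, 152, 153, 141, 137, 152, 158, 158, 157, 158] [44, 45, 45, 46, 45, 44, 44, 45, 44, 44, 85, 111, 111, 112, 113, 111, 112, 112, 113, 112, 110, 98, 84, 81, 116, 146, 150, 148, 147, 145, 145, 146, 149, 152, 153]
[45, 46, 45, 46, 46, 47, 46, 46, 45, 45, 44, 45, 64, 97, 114, 113, 113, 114, 114, 114, 114, 114, 114, 118, 135, 150, 150, 149, 147, 147, 146, 147, 150, 152, 155, 156, 153, 152, 149, 150, 150, 152, 152, 154, 153, 141, 135, 150, 158, 159, 159, 161] [47, 46, 45, 45, 46, 45, 46, 45, 45, 45, 45, 54, 91, 112, 113, 113, 114, 113, 114, 113, 113, 112, 106, 109, 135, 151, 150, 148, 147, 146, 146, 148, 151, 154, 156]
```

Emit:
apply_moves --pt "0 0.01 -0.05 0" --pt "0 0.01 -0.05 0" --pt "0 0.01 -0.05 0" --pt "0 0.01 0 0" --pt "0 0 0 0"

```text
clock: 17.25
eef_pos: [0.5195, -0.171, 0.083]
tool_rot: [-0.001, 1.0, -0.004, 0.01]
ft_force: [10.4, -5.7, 6.8]
grip_width: 0.0383
grasp_force: 74.5
```

Emit:
apply_moves --pt "-0.04 -0.03 -0.03 0" --pt "-0.04 -0.02 0 0" --pt "0 0 0 0" --pt "0 0 0 0" --pt "0 0 0 0"

```text
clock: 17.67
eef_pos: [0.5194, -0.171, 0.0829]
tool_rot: [-0.001, 1.0, -0.003, 0.008]
ft_force: [6.1, -3.6, 8.4]
grip_width: 0.0388
grasp_force: 74.4
```

Emit:
apply_moves --pt "-0.04 -0.03 -0.03 0" --pt "-0.04 -0.02 -0.02 0" --pt "0 0 0 0" --pt "0 0 0 0" --pt "0 0 0 0"

```text
clock: 18.08
eef_pos: [0.5194, -0.171, 0.083]
tool_rot: [-0.001, 1.0, -0.002, 0.007]
ft_force: [4.4, -1.4, 6.6]
grip_width: 0.0391
grasp_force: 74.4
```

Emit:
apply_moves --pt "0 0 0 0" --pt "0 0 0 0" --pt "0 0 0 0" --pt "0 0 0 0" --pt "0 0 0 0" --claw 0.3

```text
clock: 18.5
eef_pos: [0.5128, -0.1686, 0.0784]
tool_rot: [-0.002, 1.0, 0.0, -0.001]
ft_force: [0.6, -0.1, -0.4]
grip_width: 0.0597
grasp_force: 0.0
```

Emit:
apply_moves --pt "0 0 -0.15 0" --pt "0 0 -0.15 0" --pt "0 0 -0.15 0" --pt "0 0 -0.1 0" --pt "0 0 0 0"

```text
clock: 18.92
eef_pos: [0.514, -0.169, 0.0908]
tool_rot: [-0.002, 1.0, -0.0, 0.001]
ft_force: [-0.5, 0.1, -0.5]
grip_width: 0.0596
grasp_force: 0.0
```

Emit:
apply_moves --pt "0 0 0 0" --pt "0 0 0 0" --pt "0 0 0 0" --pt "0 0 0 0" --pt "0 0 0 0" --claw 0

```text
clock: 19.33
eef_pos: [0.5134, -0.1688, 0.0899]
tool_rot: [-0.002, 1.0, 0.0, -0.0]
ft_force: [-0.2, 0.3, -0.5]
grip_width: 0.0853
grasp_force: 0.0
```

```bash
python3 tilt.py 10
python3 - <<'E'
from h import *
def rd(n): return np.load(f'pics/s{n}.npz')['image'].astype(int)
a,b=rd(9),rd(10)
d=np.abs(a-b).sum(2)[130:230,125:215];print(d.max(1).tolist())
i=cv2.cvtColor(np.load('pics/w10.npz')['image'],6)
print([int(v) for v in i[170:260:1,250]]);print([int(v) for v in i[170:260:1,205]])
E
```

```text
clk 19.43 pos [ 0.5135 -0.1688  0.0899] yaw 90.22 F [-0.4  0.4  0.4] w 0.0856 gf 0.0
roll 0.004 shift [0.67 8.44 4.5 ]
[158, 151, 152, 159, 159, 149, 153, 147, 209, 311, 186, 153, 157, 171, 183, 166, 139, 144, 128, 95, 120, 141, 112, 191, 129, 45, 87, 58, 61, 43, 21, 27, 43, 93, 108, 149, 193, 188, 188, 151, 87, 103, 95, 108, 106, 118, 58, 34, 49, 37, 40, 49, 39, 52, 51, 44, 39, 41, 45, 41, 54, 36, 46, 37, 29, 19, 22, 25, 20, 22, 25, 29, 24, 20, 17, 25, 21, 30, 20, 20, 25, 26, 29, 24, 21, 23, 25, 67, 58, 34, 35, 36, 26, 27, 27, 21, 25, 50, 35, 37]
[41, 40, 41, 40, 41, 40, 41, 41, 42, 40, 41, 42, 41, 41, 42, 41, 41, 41, 40, 41, 41, 40, 41, 40, 40, 39, 40, 40, 41, 56, 87, 103, 103, 104, 103, 103, 103, 103, 104, 104, 117, 134, 136, 135, 133, 132, 132, 133, 135, 138, 141, 140, 139, 136, 137, 136, 137, 138, 139, 139, 129, 124, 137, 142, 141, 142, 142, 142, 141, 141, 142, 130, 112, 107, 107, 108, 108, 111, 110, 112, 113, 112, 89, 45, 19, 19, 19, 18, 21, 20]
[103, 102, 102, 102, 102, 102, 102, 102, 102, 102, 81, 48, 42, 41, 41, 42, 40, 41, 40, 41, 41, 42, 41, 40, 42, 40, 40, 41, 46, 82, 101, 102, 102, 101, 100, 101, 102, 102, 102, 107, 124, 137, 137, 134, 132, 132, 133, 136, 138, 139, 142, 141, 140, 138, 137, 139, 140, 140, 140, 139, 135, 133, 133, 135, 134, 136, 137, 137, 136, 135, 137, 138, 138, 137, 137, 139, 138, 136, 134, 135, 136, 137, 137, 136, 136, 136, 138, 138, 139, 139]
```

```bash
cat > align.py <<'E'
from pose import *
def align(n,ax=(.035,.045),p0=(.537,-.170,.0775,np.pi/6,0.),cams='ws'):
    a,b=ax;q=lambda h,z,w:[np.array(v,float) for v in((-h,-w,z),(-h,w,z),(h,w,z),(h,-w,z))]
    F=q(a,.012,b);G=q(a,0,b);B=q(.02,.044,.02);L=np.linspace(.05,.95,30)[:,None]
    seg={'w':[(F[0],F[1]),(F[1],F[2]),(F[3],F[0]),(B[0],B[1]),(B[1],B[2]),(B[3],B[0]),(B[2],B[3])],
         's':[(F[2],F[3]),(G[2],G[3]),(F[1],F[2]),(F[3],F[0]),(F[3],G[3])]}
    dt={}
    for f in cams:
        g=cv2.GaussianBlur(cv2.cvtColor(np.load(f'pics/{f}{n}.npz')['image'],6),(3,3),0)
        dt[f]=cv2.distanceTransform(255-cv2.Canny(g,30,80),cv2.DIST_L2,5).astype(np.float32)
    def res(p):
        R=Ro.from_euler('zy',[p[4],-p[3]]).as_matrix();o=[]
        for f in cams:
            P=np.vstack([A+(E-A)*L for A,E in seg[f]])@R.T+p[:3]
            u=proj(f+n,P).astype(np.float32);o.append(cv2.remap(dt[f],u[:,:1].copy(),u[:,1:].copy(),1,borderMode=1).ravel())
        return np.minimum(np.concatenate(o),8)
    best=None
    for dx in(-.004,0,.004):
      for dt_ in(-.08,0,.08):
        r=least_squares(res,np.add(p0,[dx,0,dx*.5,dt_,0]),x_scale=[.01,.01,.01,.1,.1],diff_step=1e-3,loss='soft_l1')
        if best is None or r.cost<best.cost: best=r
    p=best.x;d0,d1=p[0]-.507,p[2]-.06
    print(n,cams,'c',p[:3].round(4),'tilt',np.degrees(p[3]).round(1),'yaw',np.degrees(p[4]).round(1),'cost',round(best.cost,1),'meanres',res(p).mean().round(2),'cradle',round(d0*.866+d1*.5,4),round(-d0*.5+d1*.866,4))
E
python3 - <<'E'
from align import *
for n in('7','9','10'):
    for c in('w','s','ws'): align(n,cams=c)
i=cv2.cvtColor(np.load('pics/w10.npz')['image'],6).astype(int)
print(i[204,175:345].tolist())
E
```

```text
7 w c [ 0.5317 -0.1705  0.0743] tilt 30.4 yaw 0.1 cost 378.7 meanres 2.34 cradle 0.0286 -0.0
7 s c [ 0.5404 -0.1697  0.0777] tilt 31.4 yaw 0.2 cost 79.9 meanres 0.89 cradle 0.0378 -0.0013
7 ws c [ 0.5321 -0.1705  0.0734] tilt 30.5 yaw -0.0 cost 490.3 meanres 1.89 cradle 0.0285 -0.001
9 w c [ 0.5374 -0.1718  0.0757] tilt 28.9 yaw 0.1 cost 233.1 meanres 1.53 cradle 0.0342 -0.0016
9 s c [ 0.5407 -0.1688  0.0803] tilt 31.6 yaw 0.2 cost 124.6 meanres 1.2 cradle 0.0393 0.0007
9 ws c [ 0.5377 -0.1717  0.0762] tilt 29.9 yaw 0.5 cost 379.2 meanres 1.51 cradle 0.0347 -0.0013
10 w c [ 0.5317 -0.1716  0.0743] tilt 35.0 yaw -0.5 cost 335.1 meanres 2.13 cradle 0.0286 0.0
10 s c [ 0.5387 -0.1698  0.0783] tilt 31.3 yaw 0.5 cost 75.5 meanres 0.87 cradle 0.0366 -0.0
10 ws c [ 0.532  -0.1717  0.0735] tilt 34.7 yaw -0.0 cost 435.1 meanres 1.72 cradle 0.0284 -0.0008
[112, 102, 53, 51, 52, 53, 52, 52, 53, 52, 52, 51, 52, 52, 52, 51, 46, 39, 40, 43, 41, 40, 41, 40, 40, 48, 78, 102, 101, 102, 100, 101, 101, 101, 101, 101, 102, 101, 102, 101, 102, 102, 101, 101, 102, 102, 102, 102, 103, 102, 103, 103, 104, 102, 104, 103, 103, 103, 103, 103, 103, 103, 102, 103, 103, 103, 103, 103, 104, 102, 103, 103, 102, 103, 103, 103, 102, 102, 103, 102, 103, 103, 103, 103, 103, 103, 104, 103, 103, 103, 102, 103, 103, 103, 104, 103, 103, 103, 103, 103, 103, 103, 103, 103, 103, 103, 103, 104, 103, 103, 102, 103, 102, 103, 102, 103, 103, 102, 103, 103, 103, 126, 188, 187, 188, 187, 187, 188, 174, 103, 103, 103, 103, 102, 103, 103, 103, 106, 115, 112, 112, 112, 111, 111, 111, 105, 96, 103, 131, 129, 122, 121, 121, 120, 124, 132, 132, 132, 132, 132, 131, 131, 131, 131, 132, 132, 131, 130, 132, 131]
```

```bash
python3 - <<'E'
from h import *
for n in('7','10'):
  i=cv2.cvtColor(np.load(f'pics/w{n}.npz')['image'],6).astype(int)
  r={'7':212,'10':216}[n]
  print(n,i[r,150:185].tolist(),i[r,325:360].tolist())
z=.0785;  # flange low top edge height when seated
for n,r,a,b in(('10',211,None,None),):
  pass
o=bot.get_obs()
L,Rr=ray('w10',(200.7,204),.0678),ray('w10',(312.5,204),.0678);print('stop',L,Rr,(L+Rr)/2)
def seat(y,n):
  P=np.array([[.507+.0*C-.012*.5 if 0 else .507-.006,y+s*.045,.06+.012*.866] for s in(-1,1)]);return proj('w'+n,P)
for y in(-.1698,-.1715): print(y,seat(y,'10'))
E
```

```text
7 [145, 145, 144, 140, 123, 123, 123, 123, 123, 122, 122, 122, 122, 121, 121, 122, 121, 120, 121, 121, 120, 120, 121, 128, 145, 148, 149, 149, 149, 149, 149, 149, 149, 149, 148] [145, 144, 145, 143, 144, 156, 191, 191, 190, 190, 190, 190, 190, 190, 191, 191, 180, 139, 140, 141, 140, 140, 141, 141, 141, 142, 142, 143, 142, 143, 142, 143, 144, 145, 145]
10 [112, 111, 112, 113, 112, 112, 113, 113, 112, 113, 112, 112, 111, 111, 112, 112, 112, 111, 112, 112, 111, 110, 111, 113, 123, 133, 132, 134, 134, 134, 133, 133, 133, 133, 133] [176, 176, 176, 176, 175, 176, 176, 174, 153, 117, 129, 128, 129, 130, 130, 130, 130, 130, 130, 131, 131, 131, 130, 129, 129, 128, 128, 129, 129, 129, 129, 130, 131, 131, 133]
stop [ 0.49820649 -0.20195801  0.0678    ] [ 0.49799058 -0.13821868  0.0678    ] [ 0.49809853 -0.17008835  0.0678    ]
-0.1698 [[177.43057645 210.11844282]
 [336.70147536 210.62420694]]
-0.1715 [[174.42040012 210.10888402]
 [333.69468613 210.61465889]]
```

Emit:
apply_moves --pt "-0.1 -0.04 0.1 0" --pt "-0.1 -0.04 0.1 0" --pt "-0.1 -0.03 0.1 0" --pt "0 0 0.04 0" --pt "0 0 0 0"

```text
clock: 19.85
eef_pos: [0.5194, -0.1709, 0.0827]
tool_rot: [-0.002, 1.0, 0.0, -0.0]
ft_force: [-0.3, -0.0, -0.5]
grip_width: 0.0851
grasp_force: 0.0
```

Emit:
apply_moves --pt "0 0 0 0" --pt "0 0 0 0" --pt "0 0 0 0" --pt "0 0 0 0" --pt "0 0 0 0" --claw 1

```text
clock: 20.27
eef_pos: [0.5196, -0.171, 0.0836]
tool_rot: [-0.002, 1.0, -0.0, 0.0]
ft_force: [-0.1, 0.7, 3.0]
grip_width: 0.039
grasp_force: 61.1
```

Emit:
apply_moves --pt "0 0 0 0" --pt "0 0 0 0" --pt "0 0 -0.2 0" --pt "0 0 -0.5 0" --pt "0 0 -0.8 0"

```text
clock: 20.68
eef_pos: [0.5176, -0.1704, 0.1117]
tool_rot: [-0.002, 1.0, 0.001, -0.003]
ft_force: [0.1, 0.1, -3.6]
grip_width: 0.0396
grasp_force: 60.6
```

Emit:
apply_moves --pt "0 0 -0.9 0" --pt "0 0 -0.9 0" --pt "0 0 -0.5 0" --pt "0 0 0 0" --pt "0 0 0 0"

```text
clock: 21.1
eef_pos: [0.5197, -0.1711, 0.1594]
tool_rot: [-0.002, 1.0, -0.0, 0.0]
ft_force: [0.0, 0.5, -3.3]
grip_width: 0.0392
grasp_force: 60.7
```

```bash
python3 - <<'E'
from h import *
plan(.53,.14,.04,90)
for u in((200,195),(200,218),(201,165)): print(ray('top0',np.array(u)/.78,0).round(3))
E
```

```text
clk 21.1 pos [ 0.5197 -0.1711  0.1594] yaw 90.22 F [ 0.   0.5 -3.3] w 0.0392 gf 60.7
roll 0.004 shift [-0.51 15.56  5.97]
[0.45  0.011 0.   ]
[0.385 0.01  0.   ]
[0.537 0.01  0.   ]
```

Emit:
apply_moves --pt "0 0.5 0 0" --pt "0 1 0 0" --pt "0 1 0 0" --pt "0 1 0 0" --pt "0 1 0 0"

```text
clock: 21.52
eef_pos: [0.5178, -0.0793, 0.1575]
tool_rot: [-0.002, 1.0, 0.001, -0.002]
ft_force: [0.3, 0.1, -2.9]
grip_width: 0.0391
grasp_force: 60.8
```

Emit:
apply_moves --pt "0 1 0 0" --pt "0 1 0 0" --pt "0 1 0 0" --pt "0 1 0 0" --pt "0 1 0 0"

```text
clock: 21.93
eef_pos: [0.5173, 0.0207, 0.1576]
tool_rot: [-0.002, 1.0, 0.0, -0.002]
ft_force: [0.2, -0.8, -2.7]
grip_width: 0.039
grasp_force: 60.8
```

Emit:
apply_moves --pt "0 1 0 0" --pt "0 1 0.5 0" --pt "0 1 0.8 0" --pt "0 1 1 0" --pt "0 1 1 0"

```text
clock: 22.35
eef_pos: [0.5172, 0.1205, 0.0915]
tool_rot: [-0.002, 1.0, 0.0, -0.001]
ft_force: [0.0, 0.5, -2.9]
grip_width: 0.0391
grasp_force: 60.9
```

Emit:
apply_moves --pt "0 1 1 0" --pt "0 0.2 0.9 0" --pt "0 0 0.5 0" --pt "0 0 0.3 0" --pt "0 0 0.1 0"

```text
clock: 22.77
eef_pos: [0.5168, 0.1425, 0.0355]
tool_rot: [-0.002, 1.0, -0.001, -0.002]
ft_force: [0.6, 0.3, -2.5]
grip_width: 0.039
grasp_force: 61.1
```

Emit:
apply_moves --pt "0 0 0.15 0" --pt "0 0 0.12 0" --pt "0 0 0.12 0" --pt "0 0 0.12 0" --pt "0 0 0.1 0"

```text
clock: 23.18
eef_pos: [0.5188, 0.1428, 0.0254]
tool_rot: [-0.002, 1.0, 0.0, 0.001]
ft_force: [0.5, -0.7, -3.0]
grip_width: 0.0389
grasp_force: 61.1
```

Emit:
apply_moves --pt "-0.06 0 0.05 0" --pt "-0.06 0 0.05 0" --pt "-0.07 0 0.05 0" --pt "-0.07 0 0.05 0" --pt "-0.07 0 0.05 0"

```text
clock: 23.6
eef_pos: [0.5243, 0.143, 0.0219]
tool_rot: [-0.002, 1.0, 0.0, -0.0]
ft_force: [-6.0, -1.8, 12.6]
grip_width: 0.0391
grasp_force: 62.9
```

Emit:
apply_moves --pt "-0.07 0 0.04 0" --pt "-0.07 0 0.04 0" --pt "-0.07 0 0.04 0" --pt "-0.07 0 0.04 0" --pt "-0.07 0 0.04 0"

```text
clock: 24.02
eef_pos: [0.5322, 0.143, 0.0183]
tool_rot: [-0.002, 1.0, 0.0, 0.001]
ft_force: [-5.9, -2.1, 12.7]
grip_width: 0.039
grasp_force: 63.7
```

Emit:
apply_moves --pt "-0.06 0 0.05 0" --pt "-0.06 0 0.05 0" --pt "-0.06 0 0.05 0" --pt "-0.06 0 0.05 0" --pt "-0.06 0 0.05 0"

```text
clock: 24.43
eef_pos: [0.5393, 0.143, 0.0137]
tool_rot: [-0.002, 1.0, 0.0, 0.002]
ft_force: [-3.7, -2.6, 12.9]
grip_width: 0.039
grasp_force: 64.4
```

Emit:
apply_moves --pt "-0.03 0 0.04 0" --pt "-0.03 0 0.04 0" --pt "-0.03 0 0.04 0" --pt "0 0 0.03 0" --pt "0 0 0 0"

```text
clock: 24.85
eef_pos: [0.5422, 0.143, 0.0113]
tool_rot: [-0.002, 1.0, 0.0, 0.003]
ft_force: [-1.4, -3.1, 13.4]
grip_width: 0.039
grasp_force: 65.1
```

Emit:
apply_moves --pt "0 0 0.03 0" --pt "0 0 0.03 0" --pt "0 0 0.03 0" --pt "0 0 0 0" --pt "0 0 0 0"

```text
clock: 25.27
eef_pos: [0.5435, 0.143, 0.0101]
tool_rot: [-0.002, 1.0, 0.0, 0.004]
ft_force: [0.4, -3.2, 13.2]
grip_width: 0.039
grasp_force: 65.4
```

Emit:
apply_moves --pt "0 0 0.04 0" --pt "0 0 0.04 0" --pt "0 0 0.04 0" --pt "0 0 0.04 0" --pt "0 0 0 0"

```text
clock: 25.68
eef_pos: [0.5457, 0.143, 0.0079]
tool_rot: [-0.001, 1.0, 0.0, 0.006]
ft_force: [2.6, -3.7, 15.8]
grip_width: 0.0392
grasp_force: 66.4
```

```bash
python3 - <<'E'
from align import *
snap('wrist','w11')
o=bot.get_obs();p=o['eef_pos']
for t in(0,.1): align('11',p0=(p[0],p[1],t*.035,t,0),cams='w')
E
```

```text
11 w c [ 0.5377  0.142  -0.0014] tilt -4.5 yaw 0.0 cost 136.6 meanres 1.06 cradle -0.0041 -0.0685
11 w c [0.5412 0.1421 0.0015] tilt 1.0 yaw -0.1 cost 162.2 meanres 1.3 cradle 0.0004 -0.0678
```

Emit:
apply_moves --pt "0 0 -0.06 0" --pt "0 0 -0.06 0" --pt "0 0 0 0" --pt "0 0 0 0" --pt "0 0 0 0"

```text
clock: 26.15
eef_pos: [0.5431, 0.1435, 0.0078]
tool_rot: [-0.002, 1.0, 0.0, 0.003]
ft_force: [3.4, -1.7, 9.5]
grip_width: 0.0392
grasp_force: 65.5
```

Emit:
apply_moves --pt "0 0 0 0" --pt "0 0 0 0" --pt "0 0 0 0" --pt "0 0 0 0" --pt "0 0 0 0" --claw 0

```text
clock: 26.57
eef_pos: [0.539, 0.143, 0.0048]
tool_rot: [-0.002, 1.0, -0.0, -0.001]
ft_force: [-0.1, 0.6, -0.1]
grip_width: 0.0854
grasp_force: 0.0
```

Emit:
apply_moves --pt "0 0 -0.6 0" --pt "0 0 -1 0" --pt "0 0 -1 0" --pt "0 0 -0.6 0" --pt "0 0 0 0"

```text
clock: 26.98
eef_pos: [0.5417, 0.1437, 0.0721]
tool_rot: [-0.002, 1.0, 0.001, 0.002]
ft_force: [0.6, 0.3, 0.3]
grip_width: 0.0853
grasp_force: 0.0
```

```bash
python3 - <<'E'
from align import *
snap('wrist','w12')
o=bot.get_obs();p=o['eef_pos']
for t in(0,.1): align('12',p0=(.542,.142,0,t,0),cams='w')
plan(.542,.142,.08,0)
E
```

```text
12 w c [ 0.5396  0.1425 -0.0017] tilt -0.2 yaw -0.0 cost 117.4 meanres 0.88 cradle -0.0026 -0.0697
12 w c [ 5.402e-01  1.424e-01 -5.000e-04] tilt 1.5 yaw 0.0 cost 135.9 meanres 1.07 cradle -0.0015 -0.069
clk 27.03 pos [0.5408 0.1434 0.0705] yaw 90.23 F [0.6 0.1 0.4] w 0.0853 gf 0.0
roll 1.504 shift [-0.07  0.06 -0.47]
```

Emit:
apply_moves --pt "0 0 0 0.1157" --pt "0 0 0 0.1157" --pt "0 0 0 0.1157" --pt "0 0 0 0.1157" --pt "0 0 0 0.1157"

```text
clock: 27.45
eef_pos: [0.5384, 0.1428, 0.0675]
tool_rot: [0.299, 0.954, -0.001, -0.001]
ft_force: [0.0, 0.1, -0.1]
grip_width: 0.0853
grasp_force: 0.0
```

Emit:
apply_moves --pt "0 0 0 0.1157" --pt "0 0 0 0.1157" --pt "0 0 0 0.1157" --pt "0 0 0 0.1157" --pt "0 0 0 0.1157"

```text
clock: 27.87
eef_pos: [0.5385, 0.1428, 0.0675]
tool_rot: [0.57, 0.821, -0.001, -0.001]
ft_force: [-0.5, -0.5, -0.3]
grip_width: 0.0856
grasp_force: 0.0
```

Emit:
apply_moves --pt "0 0 0 0.1157" --pt "0 0 0 0.1157" --pt "0 0 0 0.1157" --pt "0 0 0 0" --pt "0 0 0 0"

```text
clock: 28.28
eef_pos: [0.5388, 0.1429, 0.068]
tool_rot: [0.706, 0.708, -0.001, -0.001]
ft_force: [-0.4, 1.1, -0.1]
grip_width: 0.0854
grasp_force: 0.0
```

```bash
python3 - <<'E'
from align import *
snap('wrist','w13')
align('13',p0=(.542,.142,0,0,0),cams='w')
plan(.5400,.1425,.0115,0)
E
```

```text
13 w c [ 0.539   0.1421 -0.002 ] tilt -0.1 yaw 0.0 cost 250.6 meanres 1.57 cradle -0.0033 -0.0697
clk 28.33 pos [0.539  0.1429 0.0683] yaw 0.14 F [0.6 0.1 0.2] w 0.085 gf 0.0
roll 0.002 shift [-0.02  0.06  2.84]
```

Emit:
apply_moves --pt "0 0.03 0.5 0.002" --pt "0 0 0.8 0" --pt "0 0 0.8 0" --pt "0 0 0.5 0" --pt "0 0 0.2 0"

```text
clock: 28.75
eef_pos: [0.5386, 0.1426, 0.0109]
tool_rot: [0.708, 0.707, -0.002, -0.001]
ft_force: [0.1, -0.2, -0.1]
grip_width: 0.0853
grasp_force: 0.0
```

Emit:
apply_moves --pt "0 0 0 0" --pt "0 0 0 0" --pt "0 0 0 0" --pt "0 0 0 0" --pt "0 0 0 0" --claw 1

```text
clock: 29.17
eef_pos: [0.5413, 0.1434, 0.0146]
tool_rot: [0.708, 0.706, 0.001, 0.001]
ft_force: [-0.8, -0.1, 3.8]
grip_width: 0.0388
grasp_force: 63.8
```

Emit:
apply_moves --pt "0 0 0 0" --pt "0 0 0 0" --pt "0 0 -0.3 0" --pt "0 0 -0.8 0" --pt "0 0 -1 0"

```text
clock: 29.58
eef_pos: [0.5377, 0.1424, 0.0536]
tool_rot: [0.708, 0.706, -0.003, -0.002]
ft_force: [1.0, 0.2, -2.8]
grip_width: 0.0387
grasp_force: 63.0
```

Emit:
apply_moves --pt "0 0 -1 -0.1154" --pt "0 0 -1 -0.1154" --pt "0 0 -1 -0.1154" --pt "0 0 -1 -0.1154" --pt "0 0 -0.9 -0.1154"

```text
clock: 30.0
eef_pos: [0.5395, 0.1429, 0.154]
tool_rot: [0.463, 0.886, -0.001, -0.001]
ft_force: [0.6, 0.4, -2.7]
grip_width: 0.0389
grasp_force: 63.0
```

Emit:
apply_moves --pt "0 0 -0.7 -0.1154" --pt "0 0 -0.2 -0.1154" --pt "0 0 0 -0.1154" --pt "0 0 0 -0.1154" --pt "0 0 0 -0.1154"

```text
clock: 30.42
eef_pos: [0.5395, 0.1428, 0.1708]
tool_rot: [0.178, 0.984, -0.0, -0.001]
ft_force: [-0.7, -0.3, -2.2]
grip_width: 0.0387
grasp_force: 63.1
```

Emit:
apply_moves --pt "0 0 0 -0.1154" --pt "0 0 0 -0.1154" --pt "0 0 0 -0.1154" --pt "0 0 0 0" --pt "0 -0.5 0 0"

```text
clock: 30.83
eef_pos: [0.5397, 0.134, 0.1707]
tool_rot: [0.002, 1.0, 0.0, -0.001]
ft_force: [0.1, 0.1, -3.5]
grip_width: 0.0389
grasp_force: 63.1
```

Emit:
apply_moves --pt "0 -1 0 0" --pt "0 -1 0 0" --pt "0 -1 0 0" --pt "0 -1 0 0" --pt "0 -1 0 0"

```text
clock: 31.25
eef_pos: [0.5394, 0.0314, 0.1711]
tool_rot: [0.003, 1.0, -0.0, -0.001]
ft_force: [-0.2, -0.0, -2.7]
grip_width: 0.0392
grasp_force: 63.1
```

Emit:
apply_moves --pt "0 -1 0 0" --pt "0 -1 0 0" --pt "0 -1 0 0" --pt "0 -1 0 0" --pt "0 -1 0 0"

```text
clock: 31.67
eef_pos: [0.539, -0.0686, 0.1711]
tool_rot: [0.003, 1.0, -0.0, -0.001]
ft_force: [0.9, 0.0, -3.6]
grip_width: 0.0389
grasp_force: 63.1
```

Emit:
apply_moves --pt "0 -1 0 0" --pt "0 -1 0 0" --pt "0 -1 0 0" --pt "0 -1 0 0" --pt "0 -0.5 0 0"

```text
clock: 32.08
eef_pos: [0.5388, -0.1597, 0.1711]
tool_rot: [0.004, 1.0, -0.001, -0.0]
ft_force: [0.6, 0.9, -3.1]
grip_width: 0.0389
grasp_force: 63.0
```

```bash
python3 - <<'E'
from h import *
plan(.5405,-.1703,.1385,90)
E
```

```text
clk 32.08 pos [ 0.5388 -0.1597  0.1711] yaw 89.58 F [ 0.6  0.9 -3.1] w 0.0389 gf 63.0
roll -0.007 shift [-0.09 -0.53  1.63]
```

Emit:
apply_moves --pt "-0.05 -0.3 0.1 -0.007" --pt "-0.04 -0.2 0.4 0" --pt "0 0 0.5 0" --pt "0 0 0.4 0" --pt "0 0 0.1 0"

```text
clock: 32.5
eef_pos: [0.5398, -0.1655, 0.1386]
tool_rot: [-0.003, 1.0, 0.001, -0.002]
ft_force: [-0.4, 0.5, -2.8]
grip_width: 0.0389
grasp_force: 63.0
```

```bash
python3 - <<'E'
from align import *
snap('wrist','w14')
plan(.5405,-.1703,.1193,90)
p=bot.get_obs()['eef_pos']
align('14',ax=(.045,.035),p0=(p[0],p[1],p[2]-.0135,0,0),cams='w')
i=cv2.cvtColor(np.load('pics/w14.npz')['image'],6).astype(int)
for x in(225,250,280): print(x,i[110:240,x].tolist())
E
```

```text
clk 32.55 pos [ 0.54   -0.1655  0.139 ] yaw 90.35 F [-0.8  0.8 -3.3] w 0.0391 gf 63.0
roll 0.006 shift [-0.03 -0.24  0.98]
14 w c [ 0.5391 -0.1664  0.121 ] tilt -2.2 yaw 0.6 cost 215.8 meanres 1.49 cradle 0.0583 0.0368
225 [53, 53, 52, 46, 39, 40, 42, 41, 41, 41, 40, 40, 40, 41, 42, 41, 41, 41, 41, 40, 41, 41, 41, 41, 42, 40, 42, 42, 40, 40, 40, 66, 93, 100, 100, 100, 100, 100, 99, 92, 82, 80, 80, 87, 111, 115, 108, 106, 105, 116, 128, 130, 130, 130, 130, 129, 130, 130, 130, 130, 130, 130, 130, 130, 130, 131, 132, 130, 130, 131, 131, 130, 129, 130, 131, 130, 130, 130, 130, 130, 130, 130, 132, 130, 130, 130, 132, 132, 131, 132, 131, 131, 131, 131, 131, 131, 131, 132, 125, 115, 110, 109, 111, 114, 112, 110, 109, 109, 110, 110, 109, 108, 111, 113, 112, 110, 109, 111, 111, 112, 111, 112, 111, 112, 119, 133, 137, 136, 136, 137]
250 [54, 54, 54, 50, 43, 39, 41, 43, 41, 42, 43, 42, 41, 43, 41, 42, 43, 42, 42, 42, 42, 42, 42, 41, 42, 42, 43, 43, 41, 42, 42, 58, 87, 101, 100, 101, 102, 101, 101, 98, 88, 80, 80, 79, 97, 107, 104, 105, 104, 114, 125, 126, 128, 128, 128, 128, 128, 128, 127, 127,
[... 271 characters left out ...]
113, 110, 109, 112, 112, 112, 112, 112, 110, 111, 120, 132, 137, 138, 135, 136]
280 [113, 114, 113, 115, 84, 56, 75, 86, 92, 91, 91, 90, 91, 91, 91, 92, 91, 91, 69, 49, 56, 56, 55, 54, 55, 55, 55, 54, 55, 48, 42, 41, 76, 102, 102, 101, 101, 101, 102, 102, 94, 83, 81, 80, 90, 104, 108, 106, 104, 161, 221, 240, 244, 244, 244, 244, 244, 244, 244, 244, 244, 243, 244, 243, 244, 244, 244, 244, 244, 244, 243, 243, 243, 243, 243, 243, 243, 244, 244, 223, 173, 175, 174, 153, 129, 129, 128, 129, 128, 128, 129, 129, 128, 129, 128, 128, 128, 129, 125, 116, 111, 110, 111, 113, 114, 112, 111, 109, 111, 113, 112, 108, 109, 113, 114, 112, 111, 112, 112, 113, 113, 112, 110, 110, 121, 132, 136, 136, 135, 136]
```

```bash
python3 - <<'E'
from h import *
i=cv2.cvtColor(np.load('pics/w14.npz')['image'],6).astype(int)
print(ray('w14',(250,159.2),.1375),ray('w14',(250,155),.1255))
print('stop outer',ray('w14',(250,141),.0648))
for r in(165,190): print(r,i[r,150:200].tolist(),i[r,310:360].tolist())
print(i[145,185:215].tolist(),i[145,300:330].tolist())
E
```

```text
[ 0.49441604 -0.17008968  0.1375    ] [ 0.4945782  -0.17032899  0.1255    ]
stop outer [ 0.49582389 -0.17154     0.0648    ]
165 [133, 133, 134, 131, 133, 132, 132, 132, 133, 131, 132, 133, 133, 133, 135, 135, 134, 133, 129, 109, 109, 110, 102, 72, 72, 73, 73, 73, 73, 72, 73, 73, 72, 68, 52, 66, 109, 132, 133, 133, 133, 132, 131, 130, 130, 130, 130, 134, 134, 132] [246, 246, 246, 246, 246, 247, 247, 248, 247, 247, 246, 246, 247, 247, 246, 246, 247, 246, 231, 162, 133, 133, 132, 132, 132, 132, 132, 132, 132, 132, 132, 132, 133, 133, 132, 134, 134, 134, 134, 133, 133, 134, 133, 133, 133, 133, 133, 133, 133, 132]
190 [132, 132, 133, 134, 133, 133, 133, 133, 135, 135, 136, 134, 135, 134, 135, 136, 134, 134, 135, 134, 134, 135, 135, 135, 134, 134, 134, 135, 131, 113, 114, 114, 112, 113, 112, 111, 112, 117, 129, 135, 133, 134, 132, 131, 130, 128, 131, 131, 134, 134] [246, 246, 246, 246, 247, 247, 247, 247, 246, 245, 247, 247, 247, 246, 246, 246, 241, 211, 132, 133, 133, 134, 134, 133, 131, 133, 131, 132, 132, 132, 133, 133, 133, 134, 134, 133, 133, 133, 133, 133, 132, 132, 131, 132, 131, 132, 132, 130, 131, 131]
[54, 54, 53, 53, 53, 53, 54, 53, 53, 52, 51, 42, 41, 42, 42, 40, 41, 41, 41, 40, 44, 67, 99, 100, 101, 100, 100, 101, 100, 99] [94, 96, 98, 107, 108, 112, 112, 112, 109, 100, 106, 131, 132, 132, 132, 131, 132, 132, 131, 132, 132, 131, 131, 131, 132, 132, 131, 133, 135, 135]
```

Emit:
apply_moves --pt "0 0 0 0" --pt "0 0 0 0" --pt "0 0 0 0" --pt "0 0 0 0" --pt "0 0 0 0"

```text
clock: 32.97
eef_pos: [0.5417, -0.1669, 0.1419]
tool_rot: [-0.003, 1.0, -0.0, 0.0]
ft_force: [0.2, -0.7, -2.5]
grip_width: 0.0389
grasp_force: 63.0
```

```bash
cat > lat.py <<'E'
from h import *
import sys
def edges(row,i,a,b,thr):  # columns of strongest gradients
    g=np.abs(np.diff(cv2.GaussianBlur(i,(3,1),0).astype(float)[row])); return a+g[a:b].argmax()+.5
n=sys.argv[1]
snap('wrist','w'+n)
i=cv2.cvtColor(np.load(f'pics/w{n}.npz')['image'],6)
print('col250',[(r,int(i[r,250])) for r in range(134,166,1)])
for r in(145,165,180): print(r,i[r,178:215].tolist(),i[r,298:335].tolist())
plan(.5405,-.1703,.1193,90)
E
python3 lat.py 15
```

```text
col250 [(134, 41), (135, 42), (136, 42), (137, 49), (138, 82), (139, 100), (140, 101), (141, 101), (142, 100), (143, 100), (144, 101), (145, 98), (146, 88), (147, 81), (148, 80), (149, 79), (150, 100), (151, 127), (152, 132), (153, 132), (154, 128), (155, 114), (156, 105), (157, 106), (158, 103), (159, 113), (160, 124), (161, 126), (162, 128), (163, 128), (164, 127), (165, 127)]
145 [73, 72, 73, 72, 73, 73, 69, 53, 53, 53, 52, 53, 53, 53, 53, 53, 52, 52, 54, 53, 49, 37, 40, 42, 41, 41, 40, 41, 42, 42, 49, 78, 89, 91, 90, 93, 93] [114, 148, 131, 93, 95, 101, 116, 115, 112, 112, 112, 110, 100, 100, 132, 131, 132, 132, 132, 131, 132, 131, 132, 132, 132, 131, 131, 131, 131, 132, 132, 133, 132, 134, 133, 134, 135]
165 [72, 73, 72, 73, 73, 68, 52, 66, 108, 131, 133, 133, 133, 131, 131, 129, 130, 130, 131, 133, 133, 132, 130, 130, 129, 129, 129, 130, 132, 135, 137, 137, 134, 132, 132, 130, 132] [246, 246, 247, 247, 248, 246, 245, 244, 244, 245, 246, 246, 246, 246, 246, 246, 246, 246, 247, 247, 247, 247, 246, 246, 247, 247, 246, 246, 246, 246, 231, 161, 132, 132, 132, 131, 131]
180 [133, 132, 132, 131, 128, 110, 113, 112, 113, 120, 132, 132, 133, 132, 131, 130, 129, 127, 130, 128, 103, 14, 14, 13, 15, 13, 15, 15, 16, 15, 15, 15, 14, 15, 15, 14, 44] [246, 243, 194, 38, 39, 39, 38, 38, 38, 38, 38, 38, 38, 38, 38, 39, 38, 38, 130, 241, 246, 246, 246, 247, 247, 246, 246, 246, 245, 230, 155, 134, 135, 135, 135, 136, 136]
clk 33.02 pos [ 0.5417 -0.1669  0.1418] yaw 90.29 F [-1.1 -0.7 -2.7] w 0.0387 gf 63.0
roll 0.005 shift [ 0.06 -0.17  1.13]
```

```bash
python3 - <<'E'
from h import *
snap('scene','s15')
w=cv2.imread('pics/w15.png') if 0 else np.load('pics/w15.npz')['image'][105:185,170:345]
b=np.load('pics/s15.npz')['image'][120:200,130:210]
a=cv2.resize(w,None,fx=4.4,fy=4.4,interpolation=2)
for k in range(0,175,10): a[:8,int(k*4.4)]=(0,0,255)
cv2.imwrite('pics/c15.png',np.vstack([a,cv2.copyMakeBorder(cv2.resize(b,(240,240)),0,0,0,a.shape[1]-240,0)]))
E
```

```text
(no output)
```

View pics/c15.png

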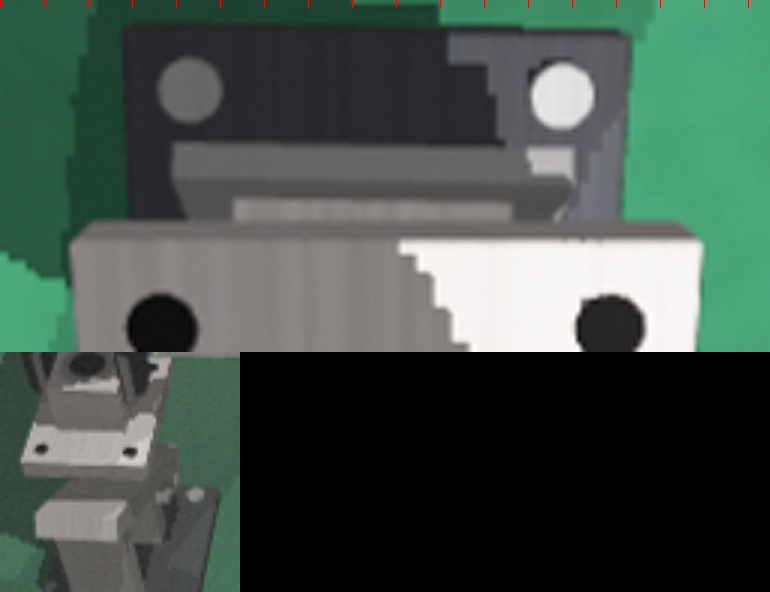

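```bash
python3 - <<'E'
from h import *
for n,u,z in(('flange',(257.7,159.3),.1403),('stop',(255,138),.065),('bar',(254.8,151),.066),('base',(255.7,111.5),.01)): print(n,ray('w15',u,z).round(4))
for a,b,z in(((172,147),(576,152),.065),((124,27),(630,36),.01),((72,240),(702,240),.1403)):
  A,B=[ray('w15',(170+x/4.4,105+y/4.4),z) for x,y in(a,b)];d=B-A;print(np.degrees(np.arctan2(-d[0],d[1])),np.hypot(*d[:2]))
E
```

```text
flange [ 0.4964 -0.1678  0.1403]
stop [ 0.4964 -0.1696  0.065 ]
bar [ 0.5055 -0.1697  0.066 ]
base [ 0.4813 -0.1694  0.01  ]
-0.43183322706584026 0.06486055774667697
-0.7170866348457507 0.09848335108144064
0.27530208086003444 0.06890125369496372
```

Emit:
apply_moves --pt "0 -0.05 0.2 0.006" --pt "0 -0.045 0.3 0.006" --pt "0 0 0.25 0" --pt "0 0 0.15 0" --pt "0 0 0.05 0"

```text
clock: 33.48
eef_pos: [0.5406, -0.1686, 0.1211]
tool_rot: [0.004, 1.0, 0.0, -0.001]
ft_force: [0.1, -0.7, -3.2]
grip_width: 0.039
grasp_force: 63.0
```

Emit:
apply_moves --pt "0 0 0.05 0" --pt "0 0 0.05 0" --pt "0 0 0.05 0" --pt "0 0 0.05 0" --pt "0 0 0 0"

```text
clock: 33.9
eef_pos: [0.5412, -0.1688, 0.1201]
tool_rot: [0.004, 1.0, -0.0, 0.0]
ft_force: [-4.3, 1.9, 5.9]
grip_width: 0.0385
grasp_force: 64.3
```

Emit:
apply_moves --pt "0.05 0 0.08 0" --pt "0.05 0 0.08 0" --pt "0.045 0 0.08 0" --pt "0.045 0 0.08 0" --pt "0.04 0 0.08 0"

```text
clock: 34.32
eef_pos: [0.5375, -0.1689, 0.1145]
tool_rot: [0.004, 1.0, -0.001, 0.002]
ft_force: [-9.3, 2.3, 15.9]
grip_width: 0.039
grasp_force: 66.4
```

Emit:
apply_moves --pt "0.04 0 0.085 0" --pt "0.035 0 0.085 0" --pt "0.03 0 0.085 0" --pt "0.03 0 0.085 0" --pt "0.025 0 0.085 0"

```text
clock: 34.73
eef_pos: [0.5328, -0.1688, 0.1051]
tool_rot: [0.004, 1.0, -0.0, 0.0]
ft_force: [-11.4, 3.0, 14.2]
grip_width: 0.039
grasp_force: 69.2
```

Emit:
apply_moves --pt "0.02 0 0.09 0" --pt "0.02 0 0.09 0" --pt "0.015 0 0.09 0" --pt "0.01 0 0.09 0" --pt "0.01 0 0.09 0"

```text
clock: 35.15
eef_pos: [0.5298, -0.1688, 0.0952]
tool_rot: [0.004, 1.0, -0.0, -0.001]
ft_force: [-13.5, 0.7, 12.3]
grip_width: 0.0389
grasp_force: 72.7
```

Emit:
apply_moves --pt "0.01 0 0.04 0" --pt "0.01 0 0.04 0" --pt "0.01 0 0.04 0" --pt "0 0 0.02 0" --pt "0 0 0 0"

```text
clock: 35.57
eef_pos: [0.5292, -0.1687, 0.0924]
tool_rot: [0.004, 1.0, -0.0, -0.001]
ft_force: [-12.5, 1.5, 13.2]
grip_width: 0.0386
grasp_force: 74.2
```

```bash
python3 - <<'E'
from align import *
snap('wrist','w16');snap('scene','s16')
for c in('w','s','ws'): align('16',ax=(.045,.035),p0=(.548,-.169,.083,.48,0),cams=c)
plan(.5,0,0,90)
i=cv2.cvtColor(np.load('pics/w16.npz')['image'],6).astype(int)
for x in(225,250): print(i[165:240,x].tolist())
E
```

```text
16 w c [ 0.6272 -0.1648 -0.0015] tilt 62.8 yaw -0.3 cost 339.9 meanres 2.29 cradle 0.0733 -0.1133
16 s c [ 0.5486 -0.1701  0.0808] tilt 32.5 yaw 2.6 cost 180.5 meanres 1.64 cradle 0.0464 -0.0028
16 ws c [ 0.5539 -0.1703  0.0225] tilt -53.3 yaw -0.1 cost 492.5 meanres 1.95 cradle 0.0219 -0.0559
clk 35.67 pos [ 0.5292 -0.1687  0.0924] yaw 89.54 F [-13.3   1.6  14. ] w 0.039 gf 74.2
roll -0.008 shift [1.45 8.44 4.62]
[45, 46, 46, 46, 44, 44, 43, 82, 107, 107, 108, 108, 108, 108, 109, 109, 108, 98, 87, 87, 116, 142, 146, 146, 146, 147, 147, 146, 147, 146, 146, 146, 146, 145, 145, 145, 145, 145, 145, 145, 145, 146, 145, 146, 147, 147, 146, 146, 146, 145, 145, 146, 145, 145, 144, 144, 146, 145, 146, 137, 132, 146, 154, 153, 153, 154, 154, 154, 154, 155, 154, 153, 154, 153, 151]
[44, 45, 46, 45, 44, 44, 44, 82, 108, 109, 108, 109, 109, 108, 109, 107, 108, 100, 90, 87, 114, 138, 141, 140, 140, 141, 142, 141, 141, 140, 141, 141, 141, 141, 140, 140, 140, 141, 140, 141, 141, 141, 141, 140, 141, 141, 142, 142, 142, 141, 141, 141, 142, 141, 141, 142, 141, 141, 142, 133, 132, 146, 154, 152, 154, 155, 155, 155, 155, 156, 155, 144, 124, 112, 113]
```

```bash
python3 - <<'E'
from h import *
i=cv2.cvtColor(np.load('pics/w16.npz')['image'],6).astype(int)
for x in(198,203,208): print(x,i[165:240,x].tolist())
print(i[205,180:215].tolist(),i[205,300:335].tolist())
# predicted rows at col~250 for seated-tilt plate at cradle x=cx, tilt t about high edge
C,S=.866,.5
for cx in(45,48,51):
  for t in(24,27,30):
    th=np.radians(t);U=np.array([.5065+(cx+45)*1e-3*C,.06+(cx+45)*1e-3*S]);d=np.array([np.cos(th),np.sin(th)]);n=np.array([-d[1],d[0]])
    pt=lambda a,z:(lambda q:[q[0],-.169,q[1]])(U-d*(.045-a)+n*z)
    r=proj('w16',[pt(-.045,.012),pt(-.02,.012),pt(-.02,.044),pt(.02,.044)])[:,1]
    print(cx,t,r.round(1))
print(proj('w16',[[.5065-.0097,-.17,.0648],[.5065-.0045,-.17,.0678]])[:,1])
E
```

```text
198 [44, 43, 43, 45, 44, 45, 43, 44, 43, 45, 45, 43, 44, 44, 44, 44, 44, 43, 43, 44, 99, 140, 144, 143, 143, 143, 143, 143, 143, 143, 142, 142, 143, 143, 143, 144, 144, 143, 143, 143, 143, 143, 143, 143, 143, 143, 143, 143, 144, 143, 143, 143, 143, 143, 144, 142, 144, 143, 143, 143, 143, 143, 143, 144, 143, 143, 143, 143, 143, 143, 143, 143, 143, 143, 143]
203 [45, 44, 45, 43, 44, 44, 52, 87, 107, 107, 107, 108, 107, 108, 107, 108, 108, 97, 86, 86, 113, 140, 143, 142, 143, 143, 144, 144, 144, 144, 144, 144, 144, 144, 140, 137, 133, 129, 130, 131, 140, 147, 145, 146, 146, 147, 146, 147, 147, 146, 147, 147, 147, 148, 148, 148, 148, 149, 150, 150, 150, 149, 149, 150, 150, 149, 150, 151, 151, 150, 151, 151, 123, 89, 90]
208 [44, 44, 44, 45, 45, 45, 44, 82, 107, 106, 107, 107, 107, 108, 109, 109, 108, 97, 87, 86, 112, 137, 141, 141, 139, 141, 140, 141, 141, 140, 135, 89, 17, 17, 18, 18, 18, 18, 18, 18, 17, 18, 19, 19, 68, 123, 143, 142, 142, 142, 142, 142, 142, 142, 142, 142, 142, 142, 144, 143, 143, 143, 143, 144, 144, 144, 144, 144, 144, 144, 144, 144, 120, 90, 90]
[119, 119, 118, 118, 119, 119, 120, 118, 118, 107, 57, 54, 53, 93, 141, 146, 145, 145, 143, 142, 140, 142, 143, 140, 103, 18, 19, 17, 17, 17, 19, 18, 18, 18, 19] [18, 18, 19, 17, 17, 18, 19, 18, 18, 17, 60, 135, 146, 144, 143, 145, 147, 144, 142, 144, 143, 132, 128, 141, 140, 141, 141, 140, 141, 140, 139, 139, 138, 138, 138]
45 24 [180.2 227.9 227.2 326.7]
45 27 [180.7 226.9 222.1 319.9]
45 30 [181.6 226.3 217.7 313.4]
48 24 [185.7 233.7 234.4 334.7]
48 27 [186.  232.6 229.1 327.7]
48 30 [186.8 231.9 224.5 321.1]
51 24 [191.3 239.5 241.6 342.7]
51 27 [191.4 238.3 236.1 335.7]
51 30 [192.  237.5 231.3 328.9]
[172.74318856 182.92422277]
```

Emit:
apply_moves --pt "0.02 0 0.03 0" --pt "0.03 0 0.03 0" --pt "0.03 0 0.02 0" --pt "0.03 0 0.0175 0" --pt "0.03 0 0.0175 0"

```text
clock: 36.08
eef_pos: [0.5291, -0.1688, 0.0914]
tool_rot: [0.004, 1.0, -0.0, 0.002]
ft_force: [-9.0, 2.9, 16.3]
grip_width: 0.0387
grasp_force: 74.7
```

Emit:
apply_moves --pt "0.03 0 0.0175 0" --pt "0.03 0 0.0175 0" --pt "0.03 0 0.0175 0" --pt "0 0 0 0" --pt "0 0 0 0"

```text
clock: 36.5
eef_pos: [0.5291, -0.1688, 0.0912]
tool_rot: [0.004, 1.0, -0.0, 0.003]
ft_force: [-6.4, 2.5, 16.2]
grip_width: 0.0392
grasp_force: 74.7
```

```bash
cat > chk.py <<'E'
from h import *
import sys
n=sys.argv[1];snap('wrist','w'+n)
i=cv2.cvtColor(np.load(f'pics/w{n}.npz')['image'],6).astype(int)
print(i[165:235,250].tolist());print(i[165:215,198].tolist())
for r in(177,205): print(r,i[r,185:212].tolist(),i[r,302:330].tolist())
plan(.5,0,0,90)
E
python3 chk.py 17
```

```text
[44, 44, 45, 43, 45, 44, 44, 72, 101, 109, 110, 110, 109, 109, 109, 111, 110, 103, 93, 87, 86, 111, 136, 140, 140, 142, 141, 141, 141, 141, 140, 140, 141, 141, 141, 140, 140, 141, 141, 141, 141, 140, 141, 141, 140, 140, 141, 140, 141, 142, 142, 141, 142, 142, 141, 142, 141, 142, 143, 134, 133, 146, 153, 151, 153, 154, 155, 155, 155, 155]
[43, 43, 44, 44, 44, 44, 43, 42, 43, 44, 43, 44, 43, 43, 45, 46, 48, 45, 44, 42, 47, 102, 139, 143, 144, 145, 144, 144, 144, 144, 144, 144, 145, 143, 144, 143, 144, 144, 145, 143, 143, 144, 144, 145, 143, 143, 145, 143, 144, 142]
177 [57, 57, 55, 56, 54, 44, 42, 44, 46, 44, 44, 43, 44, 43, 62, 108, 109, 109, 109, 109, 109, 108, 108, 109, 110, 108, 108] [108, 110, 109, 109, 109, 109, 109, 109, 108, 109, 110, 116, 123, 121, 121, 120, 120, 120, 120, 119, 110, 114, 143, 142, 142, 142, 142, 142]
205 [120, 119, 118, 119, 109, 55, 54, 47, 78, 141, 147, 146, 146, 143, 143, 143, 143, 142, 132, 69, 17, 19, 18, 18, 18, 18, 17] [18, 18, 17, 19, 18, 18, 19, 17, 44, 110, 147, 143, 142, 146, 148, 145, 144, 145, 143, 131, 130, 143, 141, 142, 142, 141, 140, 141]
clk 36.55 pos [ 0.5291 -0.1688  0.0912] yaw 89.58 F [-6.9  3.  17.2] w 0.0387 gf 74.7
roll -0.007 shift [1.48 8.45 4.54]
```

Emit:
apply_moves --pt "0.03 -0.01 0.0175 0" --pt "0.03 -0.01 0.0175 0" --pt "0.03 -0.01 0.0175 0" --pt "0.03 -0.01 0.0175 0" --pt "0.03 0 0.0175 0"

```text
clock: 36.97
eef_pos: [0.5284, -0.1695, 0.0906]
tool_rot: [0.003, 1.0, -0.0, 0.006]
ft_force: [-2.8, 4.0, 18.9]
grip_width: 0.0387
grasp_force: 74.8
```

Emit:
apply_moves --pt "0.03 0 0.015 0" --pt "0.03 0 0.015 0" --pt "0.03 0 0.015 0" --pt "0 0 0 0" --pt "0 0 0 0"

```text
clock: 37.38
eef_pos: [0.5274, -0.17, 0.09]
tool_rot: [0.003, 1.0, -0.001, 0.007]
ft_force: [-1.3, 3.1, 18.0]
grip_width: 0.0391
grasp_force: 74.9
```

```bash
python3 chk.py 18
```

```text
[43, 43, 44, 43, 43, 44, 44, 43, 43, 43, 62, 94, 110, 110, 109, 111, 110, 111, 110, 110, 110, 124, 139, 141, 141, 141, 141, 141, 141, 141, 141, 142, 142, 142, 143, 142, 141, 141, 142, 142, 142, 141, 142, 141, 141, 141, 141, 142, 142, 141, 143, 143, 142, 142, 142, 142, 142, 142, 143, 133, 131, 146, 153, 152, 153, 155, 156, 156, 155, 156]
[43, 44, 43, 44, 44, 42, 43, 43, 44, 42, 44, 43, 43, 43, 44, 44, 44, 44, 43, 44, 61, 110, 140, 144, 144, 144, 144, 144, 144, 145, 144, 143, 144, 143, 144, 145, 144, 144, 144, 144, 145, 144, 145, 144, 144, 144, 144, 143, 144, 144]
177 [56, 57, 57, 57, 57, 55, 50, 42, 45, 46, 44, 44, 43, 43, 44, 43, 63, 110, 109, 110, 109, 109, 110, 109, 109, 110, 110] [109, 110, 110, 109, 110, 109, 109, 109, 109, 109, 109, 109, 109, 112, 122, 122, 122, 121, 120, 119, 120, 119, 111, 114, 141, 141, 142, 141]
205 [119, 119, 120, 108, 57, 56, 56, 57, 85, 141, 147, 146, 146, 145, 143, 142, 144, 144, 133, 69, 18, 18, 18, 18, 19, 19, 18] [17, 19, 19, 17, 18, 18, 17, 17, 45, 111, 147, 144, 142, 146, 149, 146, 143, 145, 144, 127, 104, 110, 142, 141, 141, 142, 141, 141]
clk 37.43 pos [ 0.5274 -0.17    0.09  ] yaw 89.61 F [-1.4  2.9 18.4] w 0.0391 gf 75.0
roll -0.006 shift [1.43 8.51 4.46]
```

Emit:
apply_moves --pt "0.03 0 0.015 0" --pt "0.03 0 0.015 0" --pt "0.03 0 0.015 0" --pt "0.03 0 0.015 0" --pt "0 0 0 0"

```text
clock: 37.85
eef_pos: [0.5273, -0.1701, 0.0899]
tool_rot: [0.003, 1.0, -0.001, 0.009]
ft_force: [1.6, 3.1, 20.3]
grip_width: 0.0387
grasp_force: 74.9
```

Emit:
apply_moves --pt "0 0.01 -0.05 0" --pt "0 0.01 -0.05 0" --pt "-0.02 0.01 -0.03 0" --pt "-0.04 0 -0.02 0" --pt "0 0 0 0"

```text
clock: 38.27
eef_pos: [0.5272, -0.17, 0.0899]
tool_rot: [0.004, 1.0, -0.001, 0.007]
ft_force: [5.3, -0.1, 6.7]
grip_width: 0.0387
grasp_force: 73.4
```

Emit:
apply_moves --pt "-0.04 0.01 -0.02 0" --pt "-0.04 0.01 0 0" --pt "0 0 0 0" --pt "0 0 0 0" --pt "0 0 0 0"

```text
clock: 38.68
eef_pos: [0.5272, -0.17, 0.09]
tool_rot: [0.004, 1.0, -0.002, 0.005]
ft_force: [1.5, -1.9, 9.0]
grip_width: 0.0389
grasp_force: 73.7
```

Emit:
apply_moves --pt "0 0 -0.03 0" --pt "0 0 -0.03 0" --pt "0 0 0 0" --pt "0 0 0 0" --pt "0 0 0 0"

```text
clock: 39.1
eef_pos: [0.5272, -0.1699, 0.0902]
tool_rot: [0.004, 1.0, -0.001, 0.005]
ft_force: [5.6, -1.7, 3.2]
grip_width: 0.0387
grasp_force: 72.9
```

Emit:
apply_moves --pt "0 0 0 0" --pt "0 0 0 0" --pt "0 0 0 0" --pt "0 0 0 0" --pt "0 0 0 0" --claw 0.3

```text
clock: 39.52
eef_pos: [0.5218, -0.1682, 0.0869]
tool_rot: [0.004, 1.0, 0.0, -0.001]
ft_force: [0.3, -0.7, 0.5]
grip_width: 0.0599
grasp_force: 0.0
```

Emit:
apply_moves --pt "0 0 -0.1 0" --pt "0 0 -0.2 0" --pt "0 0 -0.4 0" --pt "0 0 -0.7 0" --pt "0 0 -1 0"

```text
clock: 39.93
eef_pos: [0.5214, -0.1681, 0.1352]
tool_rot: [0.004, 1.0, 0.0, -0.001]
ft_force: [0.2, 0.3, 0.3]
grip_width: 0.0595
grasp_force: 0.0
```

Emit:
apply_moves --pt "0 0 -1 0" --pt "0 0 -1 0" --pt "0 0 -1 0" --pt "0 0 -1 0" --pt "0 0 -0.5 0"

```text
clock: 40.35
eef_pos: [0.5237, -0.1689, 0.2292]
tool_rot: [0.004, 1.0, -0.001, 0.002]
ft_force: [0.6, -0.3, 0.6]
grip_width: 0.0598
grasp_force: 0.0
```

```bash
python3 - <<'E'
from align import *
snap('wrist','w19');snap('scene','s19');plan(.5,0,0,90)
for c in('w','s','ws'): align('19',ax=(.045,.035),p0=(.507+.045*.866,-.170,.0825,.52,0),cams=c)
align('10',p0=(.537,-.17,.0775,.52,0),cams='s')
E
```

```text
clk 40.45 pos [ 0.5239 -0.1689  0.2282] yaw 89.57 F [-0.  -0.4  0.4] w 0.0602 gf 0.0
roll -0.007 shift [ 1.25  8.46 11.39]
19 w c [ 0.5464 -0.1707  0.0791] tilt 23.5 yaw -0.3 cost 115.9 meanres 0.93 cradle 0.0436 -0.0032
19 s c [ 0.5471 -0.1706  0.0804] tilt 33.9 yaw 2.4 cost 86.9 meanres 0.88 cradle 0.0449 -0.0024
19 ws c [ 0.5462 -0.1706  0.0818] tilt 24.7 yaw -0.2 cost 249.0 meanres 1.16 cradle 0.0449 -0.0008
10 s c [ 0.4883 -0.1759  0.0801] tilt -44.9 yaw 0.3 cost 67.1 meanres 0.84 cradle -0.0061 0.0267
```

```bash
python3 - <<'E'
from h import *
i=cv2.GaussianBlur(cv2.cvtColor(np.load('pics/w19.npz')['image'],6),(3,3),0).astype(int)
def X(a,b,z,t=30): 
    th=np.radians(t);U=np.array([.5065+.09*.866,.06+.045]);d=np.array([np.cos(th),np.sin(th)]);n=np.array([-d[1],d[0]]);q=U-d*(.045-a)+n*z;return [q[0],-.1703+b,q[1]]
for t in(24,30): print(t,proj('w19',[X(-.045,0,.012,t),X(-.02,0,.044,t),X(.02,0,.044,t),X(.045,0,.012,t)])[:,1].round(1), proj('w19',[X(-.02,-.02,.044,t),X(-.02,.02,.044,t),X(.02,-.02,.044,t),X(.02,.02,.044,t),X(-.045,-.035,.012,t),X(-.045,.035,.012,t)])[:,0].round(1))
g=np.abs(np.diff(i[:,232]));r=np.where(g>6)[0];print('rows@232',[(int(k),int(g[k])) for k in r if 130<k<384])
g=np.abs(np.diff(i[:,270]));r=np.where(g>6)[0];print('rows@270',[(int(k),int(g[k])) for k in r if 130<k<384])
E
```

```text
24 [147.1 166.8 214.9 244. ] [232.6 280.7 232.5 281.4 219.5 293.9]
30 [148.8 163.5 209.7 242.6] [233.3 280.  232.8 281.1 220.7 292.8]
rows@232 [(142, 13), (143, 18), (144, 12), (148, 12), (149, 10), (152, 9), (153, 31), (154, 39), (155, 20), (159, 7), (160, 26), (161, 39), (162, 25), (201, 14), (202, 23), (203, 16), (226, 25), (227, 47), (228, 45), (229, 27), (230, 11), (232, 24), (233, 43), (234, 51), (235, 30), (236, 7), (241, 21), (242, 31), (243, 14), (270, 18), (271, 25), (272, 15), (320, 8), (321, 24), (322, 28), (323, 14), (341, 11), (342, 29), (343, 31), (344, 10), (345, 7), (346, 25), (347, 32), (348, 19)]
rows@270 [(142, 14), (143, 19), (144, 12), (148, 10), (149, 12), (152, 14), (153, 13), (155, 14), (156, 14), (173, 8), (174, 20), (175, 15), (195, 9), (196, 13), (197, 14), (198, 8), (208, 15), (209, 20), (213, 8), (214, 19), (215, 16), (242, 7), (243, 15), (270, 27), (271, 50), (272, 40), (273, 11), (320, 14), (321, 34), (322, 29), (323, 7), (345, 17), (346, 52), (347, 58), (348, 22), (350, 7), (351, 9)]
```

```bash
python3 -c "
from workcell import bot
print(bot.job_done())"
```

```text
the job is handed in; nothing more can be done
None
```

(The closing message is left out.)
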